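# Gauge the waist of an unfired bobbin with spring tweezers

### The arm

A 6-joint arm with a two-finger parallel gripper is mounted at the origin on the work surface. World frame = base frame: x ahead of the robot, y to its left, z up, the work surface at z = 0. Lengths are in m, angles in rad, forces in N, time in s.
With the tool pointing down it reaches from about 0.325 to 0.925 m from the base axis. Payload 3.1 kg.
Tool frame: the origin (TCP) lies between the finger pads; the fingertips stand 17 mm ahead of it and the grasp point (between the pads) lies 2 mm behind it; z points along the fingers, y is the direction in which the jaws open and shut (so a half turn about z gives the same grasp; the last joint's range is limited). The gripper opens to 85 mm and grips with 20 to 120 N. Pads are 22 mm wide; open, the fingers measure 114 mm over their backs; the gripper's body (76 mm by 85 mm) begins 54 mm behind the grasp point. The pads swing forward as they close: fully open they stand 13 mm farther back than shut.
Start: joints at [1.044, 0.217, 1.613, -0, 1.311, -0.112], TCP at [0.252, 0.572, 0.248] pointing down, gripper open.
Joint ranges: [-2.75, 2.75], [-0.78, 2.1], [0.31, 2.55], [-1.13, 4.27], [0.13, 2.63], [-2.58, 2.58]. Speed limits (rad/s): [2.79, 2.79, 3.14, 3.14, 3.14, 3.14].

### API

Orientations are given as a rotation vector (axis times angle).
In Python, from cell import manip gives the robot as it stands. The module is installed in compiled form; this text tells all that it offers.
- The arm moves only by the tool arm_command, never from a script. Its argument "moves" is a list of rows, each a list of 7 numbers: the shift along the world's x, y, z in units of 0.5 m (1.0 is 0.5 m), then the turn, a rotation vector about the world's x, y, z in units of 45 degrees (1.0 is 45 degrees), then the opening, from 0 (shut) to 1 (fully open). A call has 1 to 20 rows; each row is the pose to reach, as a shift and turn from the pose commanded when the call began; what a row does not reach only later rows make up. A row lasts 1/10 s, in which the tool goes at most 50 mm and 8.59 degrees, less where a joint would pass 70% of its speed; a pose out of reach is approached as far as the arm can. A call with a number of a shift or a turn outside -1 to 1 is refused whole. A call with a gripper value outside its range is refused whole. The fingers move at their own pace and stop on an object; "newtons" is the grip in N (left out, the last holds). Time passes only in rows, so rows that repeat a pose let the fingers close. It gives the time, the measured TCP pose, the force and the opening at its end, in the units of the state.
- manip.read_state(): the state, without advancing time (a new reading comes with each control period).
- manip.read_camera(name): name is "scene" or "top"; returns the picture (420x560x3 uint8, red, green, blue); there is no depth.
- manip.camera_model(name): a dict with "camera_matrix" (3x3 intrinsics, pixels), "T" (4x4, takes a point from camera to world coordinates). Camera axes: x right, y down, z forward; pixel columns grow to the right and rows downward; lengths in m; the calibration is good to about 2 mm. A picture is of the moment at which its call begins. camera_model takes no time and is no camera call.
- manip.close_job(): hands the job in, once; it reports no verdict.
The state is a dict: "time": time; "joints": joint angles; "qd": joint speeds; "tau": joint torques, N m; "position": TCP position; "tcp_rot": TCP orientation; "ft_force": force on the tool from outside, world axes, zero at the start; "moment": the same for the moment, N m; "gripper_width": opening from 0.0 (shut) to 1.0 (fully open).
Only numpy, scipy, OpenCV 4.12 (cv2) and the standard library are available. Lean on these libraries where they do the work, as an engineer would, in place of code of your own. Each camera call takes 0.05 s, during which the arm holds its last target.

### The job

Lower the tall unfired ceramic bobbin from the drying board over the upright spindle of the inspection stand until it sits down on the shoulder (do not drop it), and let go of it. Then take the gauge tweezers from their rest, keep them level, bring their tips in from the side so that one is on either side of the bobbin's waist, and squeeze them to the long line on their scale, tips 32 mm apart, without touching the bobbin. Finish while holding them there, the gap at the mark and steady, and leave the other things on the bench where they are.

Things in the scene. Friction and masses are not known exactly. Their poses are not given: they have to be found in the camera images.
- bobbin_waist (a point): Centre (half-way up, on the axis) of the tall bobbin to be gauged: off-white unfired ceramic, 60 mm high, about 100 g, z axis up its bore. Two round flanges 50 mm in diameter, 8 mm thick, at top and bottom; between them a plain waist 24 mm in diameter, 44 mm long; through bore 14 mm. Stands at one of two places on the drying board, beside a lower, wider bobbin.
- bobbin_foot (a point): Centre of the tall bobbin's underside, 30 mm below its centre; z axis up the bore.
- drying_board: Plywood board 250 x 110 x 16 mm, flat and fixed on the bench; the two bobbins stand on it, about 110 mm apart along its length (its x axis). Origin at its underside's centre.
- seat (a point): Centre of the inspection stand's shoulder, 40 mm above the bench, where the bobbin's underside comes to rest. The steel spindle stands upright on it: 10 mm in diameter, 60 mm straight, then a 10 mm cone, so its point is 70 mm above the shoulder (10 mm above the top of a seated bobbin).
- stand: The inspection stand, fixed, nothing on it turns: grey base plate 110 x 110 x 12 mm, on it a graduated steel disc 80 mm in diameter and 14 mm high, then a hub 34 mm in diameter and 14 mm high whose top is the shoulder. Origin at its underside below the spindle.
- tweezers_grip (a point): Middle of the gauge tweezers at their ribbed finger grips, half-way up the 12 mm high blades. Plain steel spring tweezers, about 250 mm long, 80 g, lying level on edge on their rest, this point 34 mm above the bench and the air under the blades free down to 5 mm. x axis points to the tips, z up; the blades close along y, equally. Closed end 150 mm behind, tip ends 98 mm ahead.
- tweezers: The same tweezers, origin at their underside below the finger grips. Over the blades' outer faces at the grips: 49.5 mm free, 41 mm at the mark, where these faces are parallel (from 50 mm behind to 35 mm ahead of the grips). The squeeze rises evenly from 0 to about 11 N at the mark; let go, they spring open. They balance about 15 mm behind the grips.
- tips_middle (a point): Point half-way between the two tips, on the centre line of the tweezers, 90 mm ahead of the grips and 1.5 mm lower; axes as at the grips. The tips are 9 mm high and 3 mm thick. This is the point to bring to the bobbin's axis, half-way up its waist.
- tip_left (a point): Inner face of the left (+y) tip, 90 mm ahead of the grips.
- tip_right (a point): Inner face of the right (-y) tip, 90 mm ahead of the grips. The tips are 46 mm apart when free and 32 mm at the mark, where the long line of the scale bar (fixed on the left blade, crossing over the right one 28 mm ahead of the grips) comes level with the right blade's outer face.
- squeeze (a joint): Closing angle of each blade, rad: 0 free, grows as squeezed. The tips are 46 mm - 460 mm x angle apart, so 0.0304 at the 32 mm mark. Pivot at the closed end, 140 mm behind the grips.
- tweezer_rest: Dark steel rest, fixed: base strip 215 x 44 x 5 mm with two cross supports 28 mm high under the tweezers, 110 mm behind and 68 mm ahead of the grips, with small cheeks (to 36 mm high) at their ends. Origin at its underside below the grips; x axis towards the tips.
- short_bobbin_mid (a point): Centre of the short bobbin: same ceramic, 34 mm high, flanges 58 mm in diameter, waist 36 mm. Not needed; leave it.
- slip_jar: Closed clear jar with white cap, 60 mm in diameter, 70 mm high. Leave it. Origin at its underside.
- sleeve: Plain ceramic sleeve without flanges, 38 mm in diameter, 30 mm high. Leave it. Origin at its underside.
- brush: Flat brush lying on the bench. Leave it.
Not all that is in view belongs to the job. What is shaped like the part that bears bobbin_waist but brown, orange or red is not meant.

How it is judged:
By the outcome, as a careful person would: the job done as asked, in the order asked, and still so for the second after the job is handed in, while the arm keeps its last pose, push and grip.
It also fails if it takes over 58 s, if anything falls off the work surface, if the arm or the gripper's body presses on something with over 40 N, if the wrist force passes 120 N, or if a joint passes its speed limit or range.

## Working session

There is one attempt and no reset: what is moved stays moved. The work goes in short steps, Python scripts to look and compute and a tool call to move; the robot and the scene stay as the last step left them, time stands still between calls to the robot, and variables do not carry over. Pictures are saved under pics/ and viewed, and the job is handed in when it is done.

Besides the shell and the picture viewer there is one more tool, called after "Call:" as name(argument=value, ...), one argument or row to a line, values as JSON. arm_command: Moves the arm, as the interface text tells. Its arguments: {"type":"object","properties":{"moves":{"type":"array"},"newtons":{"type":"number"}},"required":["moves"]}

```bash
mkdir -p pics; ls; python3 - <<'E'
from cell import manip
import cv2,numpy as np
print(manip.read_state())
for n in("scene","top"):
    im=manip.read_camera(n); cv2.imwrite(f"pics/{n}0.png",im[:,:,::-1]); m=manip.camera_model(n); print(n,np.round(m["camera_matrix"],2),np.round(m["T"],4))
E
```

```text
pics
{'time': 0.0, 'joints': array([ 1.04381583e+00,  2.17774967e-01,  1.61495334e+00, -1.83885744e-05,
        1.31128052e+00, -1.12185402e-01]), 'qd': array([ 0.0010482 , -0.00051942,  0.00054751, -0.00078881,  0.00021381,
       -0.00189377]), 'tau': array([ 1.79723147e-04, -3.96829033e+01, -3.03859842e+01, -2.04325629e-04,
        9.54211224e-03,  8.74329942e-06]), 'position': array([0.25145711, 0.57133024, 0.24694528]), 'tcp_rot': array([-0.6467371 , -3.07354185,  0.00361106]), 'ft_force': array([0.48432338, 0.00473892, 0.1733236 ]), 'moment': array([0.00892337, 0.02551165, 0.05546798]), 'gripper_width': 0.9984756990839526}
scene [[521.82   0.   277.51]
 [  0.   521.82 207.55]
 [  0.     0.     1.  ]] [[-0.2142  0.7711 -0.5996  1.2417]
 [ 0.9767  0.1785 -0.1194  0.0976]
 [ 0.015  -0.6112 -0.7913  0.9968]
 [ 0.      0.      0.      1.    ]]
top [[495.47   0.   274.04]
 [  0.   495.47 205.48]
 [  0.     0.     1.  ]] [[ 0.0035 -0.9821  0.1885  0.2879]
 [-1.     -0.004  -0.0026 -0.0568]
 [ 0.0033 -0.1885 -0.9821  1.2334]
 [ 0.      0.      0.      1.    ]]
```

View pics/scene0.png

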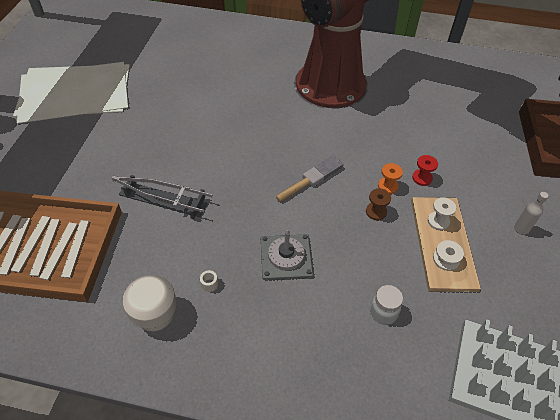

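View pics/top0.png

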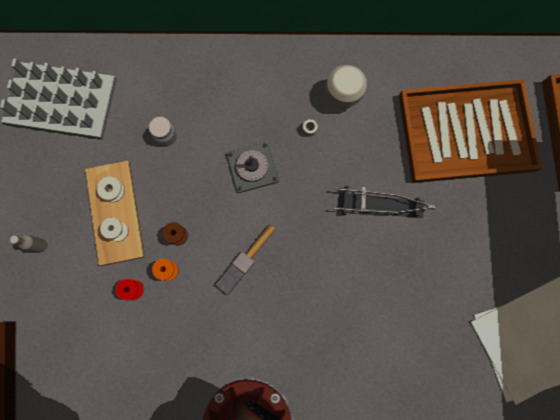

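```bash
python3 - <<'E'
import cv2,numpy as np
s=cv2.imread("pics/scene0.png");t=cv2.imread("pics/top0.png")
def z(im,x,y,w,h,k): return cv2.resize(im[y:y+h,x:x+w],None,fx=k,fy=k,interpolation=cv2.INTER_CUBIC)
a=z(s,400,190,90,110,4);b=z(t,75,155,90,110,4)
cv2.imwrite("pics/z1.png",np.hstack([a,b]))
a=z(s,100,160,130,75,6);b=z(t,315,175,130,50,6)
cv2.imwrite("pics/z2a.png",a);cv2.imwrite("pics/z2b.png",b)
a=z(s,250,220,75,65,5);b=z(t,215,135,75,65,5)
cv2.imwrite("pics/z3.png",np.hstack([a,b]))
E
```

```text
(no output)
```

View pics/z1.png

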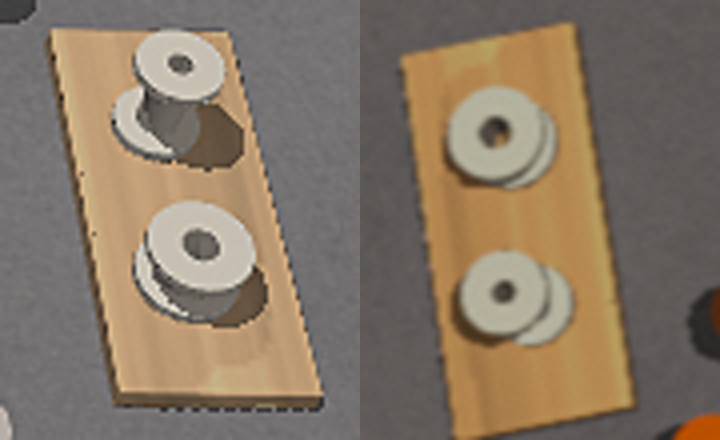

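View pics/z2a.png

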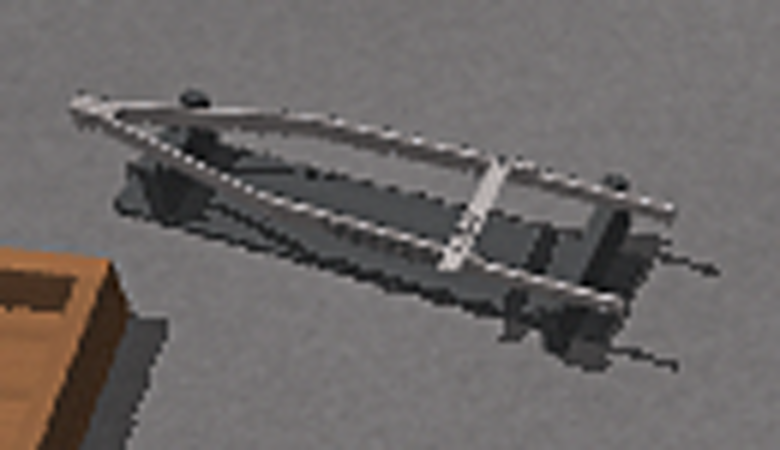

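View pics/z2b.png

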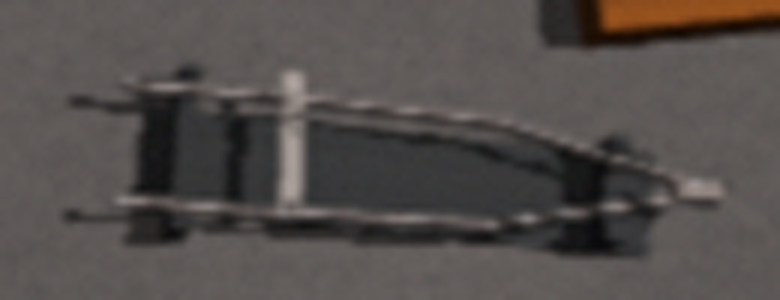

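View pics/z3.png

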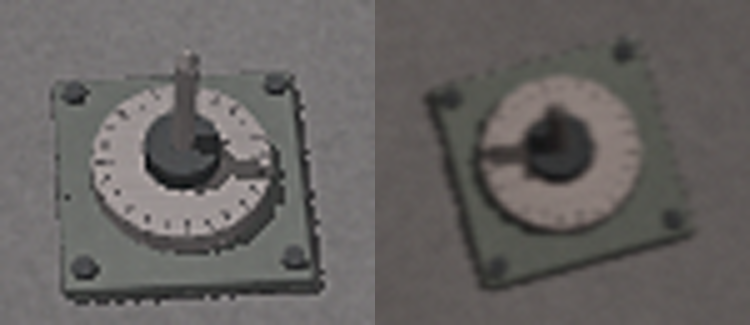

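```bash
cat > h.py <<'E'
import numpy as np,cv2
from cell import manip
from scipy.optimize import least_squares
M={n:manip.camera_model(n) for n in("scene","top")}
def cast(n,px,z):
    m=M[n];px=np.atleast_2d(np.asarray(px,float));d=np.c_[px,np.ones(len(px))]@np.linalg.inv(m["camera_matrix"]).T@m["T"][:3,:3].T
    o=m["T"][:3,3];return o+d*((z-o[2])/d[:,2])[:,None]
def proj(n,P):
    m=M[n];P=np.atleast_2d(P);c=(P-m["T"][:3,3])@m["T"][:3,:3];q=c@m["camera_matrix"].T;return q[:,:2]/q[:,2:]
def tri(a,b):
    A=[];B=[]
    for n,p in(("scene",a),("top",b)):
        o=M[n]["T"][:3,3];d=cast(n,p,0)[0]-o;d/=np.linalg.norm(d);Q=np.eye(3)-np.outer(d,d);A.append(Q);B.append(Q@o)
    x=np.linalg.lstsq(np.vstack(A),np.hstack(B),rcond=None)[0];return x
def circ(P,r=None):
    P=P[:,:2];c=P.mean(0)
    if r is None:
        s=least_squares(lambda v:np.hypot(*(P-v[:2]).T)-v[2],[*c,.02],loss="soft_l1",f_scale=.0007)
        return s.x
    s=least_squares(lambda v:np.hypot(*(P-v).T)-r,c,loss="soft_l1",f_scale=.0007);return s.x
E
python3 - <<'E'
from h import *
im={n:cv2.imread(f"pics/{n}0.png") for n in M}
W={"scene":(400,190,90,110),"top":(75,155,90,110)}
for n in M:
    x,y,w,h=W[n];c=im[n][y:y+h,x:x+w];hsv=cv2.cvtColor(c,cv2.COLOR_BGR2HSV)
    g=hsv[:,:,2];sat=hsv[:,:,1]
    mask=((g>175)&(sat<50)).astype(np.uint8)*255
    cv2.imwrite(f"pics/m_{n}.png",cv2.resize(mask,None,fx=4,fy=4,interpolation=0))
    print(n,g[sat<50].max())
    cs,hi=cv2.findContours(mask,cv2.RETR_CCOMP,cv2.CHAIN_APPROX_NONE)
    for i,k in enumerate(cs):
        if cv2.contourArea(k)>8:
            P=k[:,0]+[x,y]
            print(hi[0][i][3],cv2.contourArea(k),P.mean(0),"z.076:",circ(cast(n,P,.076)).round(4),"z.05:",circ(cast(n,P,.05)).round(4))
E
```

```text
scene 228
-1 8.5 [400.6        295.73333333] z.076: [0.7067 0.2186 0.0253] z.05: [0.6916 0.2224 0.0257]
-1 36.0 [438.3 260.6] z.076: [0.5903 0.3354 0.0296] z.05: [0.5719 0.342  0.0304]
-1 419.5 [449.7761194  250.85074627] z.076: [0.5744 0.3373 0.0267] z.05: [0.5556 0.3441 0.0274]
2 74.5 [449.74074074 250.7037037 ] z.076: [0.5741 0.337  0.0113] z.05: [0.5553 0.3438 0.0116]
-1 72.0 [434.16666667 220.47619048] z.076: [0.4963 0.3112 0.0205] z.05: [0.4753 0.3172 0.0211]
-1 262.5 [444.71698113 205.77358491] z.076: [0.4541 0.324  0.0233] z.05: [0.4318 0.3304 0.0239]
5 36.0 [444.55555556 205.55555556] z.076: [0.4539 0.3239 0.0087] z.05: [0.4316 0.3303 0.0089]
top 184
-1 34.5 [122.12820513 232.43589744] z.076: [0.4499 0.3125 0.0218] z.05: [0.4535 0.3207 0.0223]
-1 256.5 [110.32075472 227.30188679] z.076: [0.4561 0.3258 0.0214] z.05: [0.4598 0.3344 0.0219]
1 62.0 [110.5        227.54166667] z.076: [0.4555 0.3253 0.0107] z.05: [0.4593 0.3339 0.0109]
-1 336.5 [108.29508197 187.37704918] z.076: [0.5526 0.3369 0.0251] z.05: [0.5586 0.3457 0.0257]
4 93.5 [108.61290323 187.61290323] z.076: [0.5522 0.3365 0.0133] z.05: [0.5581 0.3454 0.0136]
```

```bash
python3 -c "
import cv2,numpy as np
a=cv2.imread('pics/m_scene.png');b=cv2.imread('pics/m_top.png');cv2.imwrite('pics/m.png',np.hstack([a,b]))"
```

```text
(no output)
```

View pics/m.png

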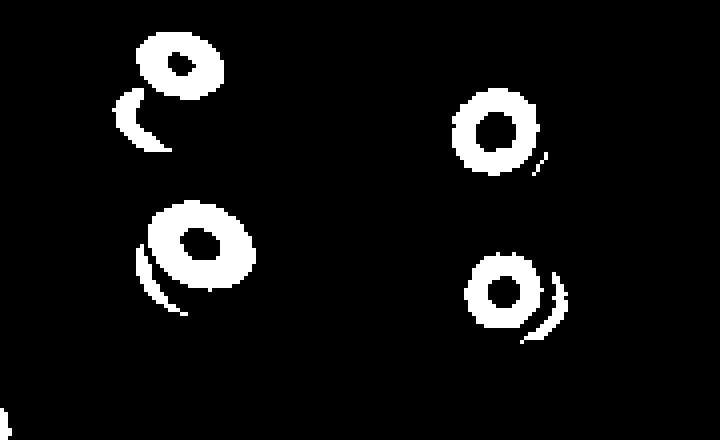

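```bash
python3 - <<'E'
from h import *
im={n:cv2.imread(f"pics/{n}0.png") for n in M}
print("bobbin hole tri",tri([444.6,205.6],[110.4,227.5]).round(4),"short",tri([449.7,250.8],[108.5,187.5]).round(4))
W={"scene":(250,220,75,65),"top":(215,135,75,65)}
for n in M:
    x,y,w,h=W[n];c=im[n][y:y+h,x:x+w].astype(int)
    if n=="scene": print("disc px",c[40,30:34].tolist(),"plate",c[50,16].tolist(),"bench",c[5,5].tolist(),"hub",c[30,32].tolist())
    else: print("disc px",c[40,38].tolist(),"plate",c[50,25].tolist(),"bench",c[5,5].tolist(),"hub",c[30,38].tolist())
# bobbin distractors
t=im["top"];hsv=cv2.cvtColor(t,cv2.COLOR_BGR2HSV)
for nm,p in dict(brown=(174,231),orange=(164,268),red=(127,288),jar=(159,127),sleeve=(310,127),boardc=(115,213)).items(): print(nm,cast("top",p,.05).round(3))
for nm,p in dict(bar=(363,198),end=(431,207),tipU=(337,189.5),tipL=(335,208.5),spindletip=(251,157)).items(): print(nm,cast("top",p,.04).round(4))
E
```

```text
bobbin hole tri [0.4554 0.3241 0.0782] short [0.5576 0.3438 0.0527]
disc px [[147, 147, 155], [146, 148, 155], [148, 148, 156], [147, 147, 156]] plate [113, 118, 116] bench [116, 117, 119] hub [75, 75, 74]
disc px [115, 119, 131] plate [77, 83, 82] bench [91, 92, 97] hub [50, 49, 50]
brown [[0.452 0.181 0.05 ]]
orange [[0.363 0.201 0.05 ]]
red [[0.316 0.286 0.05 ]]
jar [[0.714 0.229 0.05 ]]
sleeve [[ 0.716 -0.149  0.05 ]]
boardc [[0.495 0.325 0.05 ]]
bar [[ 0.5366 -0.2787  0.04  ]]
end [[ 0.5148 -0.445   0.04  ]]
tipU [[ 0.5578 -0.2152  0.04  ]]
tipL [[ 0.51   -0.2093  0.04  ]]
spindletip [[ 0.6401 -0.0019  0.04  ]]
```

```bash
python3 - <<'E'
from h import *
im={n:cv2.imread(f"pics/{n}0.png") for n in M}
W={"scene":(250,220,75,65),"top":(215,135,75,65)}
for n,th in(("scene",128),("top",106)):
    x,y,w,h=W[n];c=im[n][y:y+h,x:x+w].astype(int)
    mask=((c[:,:,2]>th)&(c[:,:,2]-c[:,:,1]>3)).astype(np.uint8)*255
    mask=cv2.morphologyEx(mask,cv2.MORPH_CLOSE,np.ones((3,3)))
    cs,_=cv2.findContours(mask,cv2.RETR_EXTERNAL,cv2.CHAIN_APPROX_NONE)
    k=max(cs,key=cv2.contourArea);k=cv2.convexHull(k);P=k[:,0]+[x,y]
    print(n,cv2.contourArea(k),circ(cast(n,P,.026)).round(4))
    v=c.sum(2)
    cv2.imwrite(f"pics/d_{n}.png",cv2.resize(mask,None,fx=5,fy=5,interpolation=0))
# screws / plate corners by zoom readings: scene zoom5 offs(250,220), top zoom5 (215,135)
s=np.array([(75,93),(277,85),(295,257),(84,268)])/5+[250,220]-.4
t=np.array([(447-375,99),(624-375,51),(674-375,219),(496-375,267)])/5+[215,135]-.4
print("screws",cast("scene",s,.014).mean(0).round(4),cast("top",t,.014).mean(0).round(4))
print("spindle tip tri",tri(np.array((187,50))/5+[250,220]-.4,np.array((555-375,106))/5+[215,135]-.4).round(4))
def ray(n,p):
    for z in(.11,):print(n,cast(n,p,z).round(4))
ray("scene",np.array((187,48))/5+[250,220]-.4);ray("top",np.array((555-375,105))/5+[215,135]-.4)
# hub top
print("hub",cast("scene",np.array((182,145))/5+[250,220]-.4,.04).round(4),cast("top",np.array((559-375,146))/5+[215,135]-.4,.04).round(4))
E
```

```text
scene 685.5 [ 0.6218 -0.0048  0.039 ]
top 707.0 [ 0.6243 -0.0038  0.0389]
screws [ 0.6212 -0.0036  0.014 ] [ 0.6233 -0.0026  0.014 ]
spindle tip tri [ 0.6222 -0.0043  0.1105]
scene [[ 0.6209 -0.0047  0.11  ]]
top [[ 0.6229 -0.0041  0.11  ]]
hub [[ 0.6232 -0.0043  0.04  ]] [[ 0.6225 -0.0031  0.04  ]]
```

```bash
python3 -c "
import cv2,numpy as np
a=cv2.imread('pics/d_scene.png');b=cv2.imread('pics/d_top.png');cv2.imwrite('pics/d.png',np.hstack([a,b]))
t=cv2.imread('pics/top0.png');s=cv2.imread('pics/scene0.png')
for n,c in(('ta',t[180:220,318:380]),('sa',s[170:230,170:225])): cv2.imwrite(f'pics/{n}.png',cv2.resize(c,None,fx=10,fy=10,interpolation=cv2.INTER_NEAREST))"
```

```text
(no output)
```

View pics/d.png

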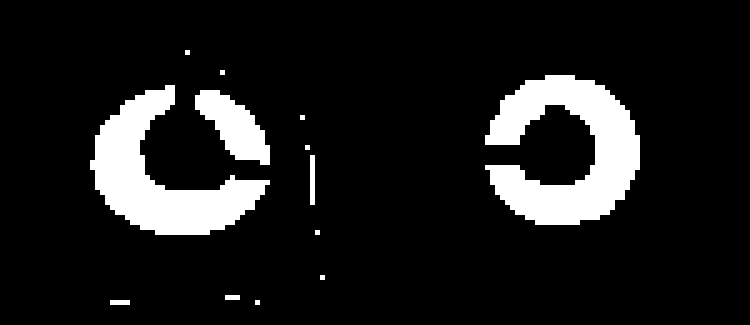

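View pics/ta.png

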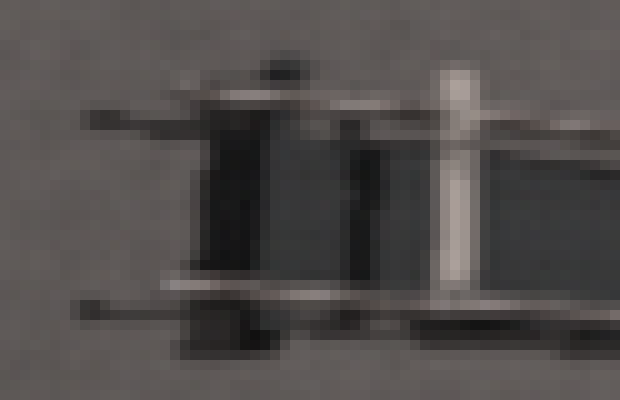

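View pics/sa.png

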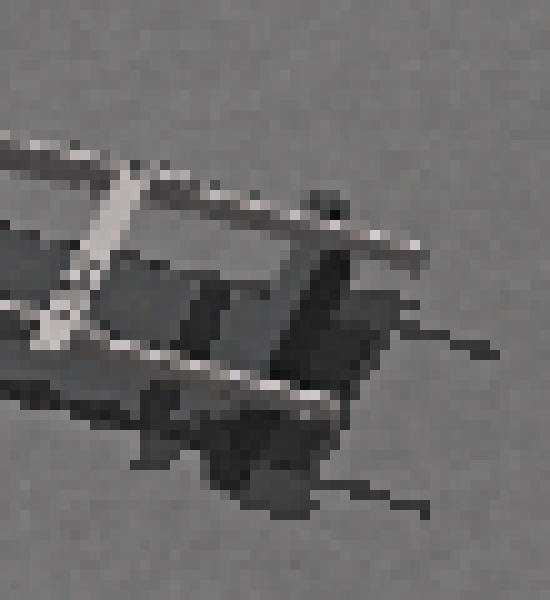

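```bash
python3 - <<'E'
from h import *
d={"top":dict(tR=(335.5,188.9),tL=(333.8,208.0),barU=(363.6,186.5),barL=(363.2,209.5),end=(435.0,206.2)),
   "scene":dict(tL=(212.5,195.5),tR=(203.5,210.6),barU=(175.2,203.5),barL=(183.3,187.3),end=(111.5,177))}
for n in d:
    q=d[n];T=(cast(n,q["tR"],.037)[0]+cast(n,q["tL"],.037)[0])/2;E=cast(n,q["end"],.039)[0]
    B=(cast(n,q["barU"],.041)[0]+cast(n,q["barL"],.041)[0])/2
    u=(T-E)[:2];L=np.hypot(*u);u/=L
    print(n,"T",T.round(4),"E",E.round(4),"B",B.round(4),"L",L.round(4),"ang",np.degrees(np.arctan2(u[1],u[0])).round(2))
    print(" grip from T",(T[:2]-.098*u).round(4),"from E",(E[:2]+.15*u).round(4),"bar along from T",((T-B)[:2]@u).round(4), "tipgap outer",np.linalg.norm(cast(n,q["tR"],.037)-cast(n,q["tL"],.037)).round(4))
E
```

```text
top T [ 0.5359 -0.2093  0.037 ] E [ 0.517  -0.4553  0.039 ] B [ 0.5365 -0.2796  0.041 ] L 0.2467 ang 85.6
 grip from T [ 0.5284 -0.307 ] from E [ 0.5285 -0.3057] bar along from T 0.07 tipgap outer 0.0484
scene T [ 0.5378 -0.208   0.037 ] E [ 0.5153 -0.4573  0.039 ] B [ 0.534  -0.2791  0.041 ] L 0.2503 ang 84.85
 grip from T [ 0.529  -0.3056] from E [ 0.5288 -0.3079] bar along from T 0.0711 tipgap outer 0.0483
```

Call:
arm_command(
  moves=[
    [0.406,-0.494,-0.176,0,0,0.778,1],
    [0.406,-0.494,-0.176,0,0,0.778,1],
    [0.406,-0.494,-0.176,0,0,0.778,1],
    [0.406,-0.494,-0.176,0,0,0.778,1],
    [0.406,-0.494,-0.176,0,0,0.778,1],
    [0.406,-0.494,-0.176,0,0,0.778,1],
    [0.406,-0.494,-0.176,0,0,0.778,1],
    [0.406,-0.494,-0.176,0,0,0.778,1],
    [0.406,-0.494,-0.176,0,0,0.778,1],
    [0.406,-0.494,-0.176,0,0,0.778,1],
    [0.406,-0.494,-0.176,0,0,0.778,1],
  ],
  newtons=20,
)

```text
time: 1.2
position: [0.4543, 0.3262, 0.1607]
tcp_rot: [-0.311, 3.126, 0.001]
ft_force: [0.7, 0.3, 0.8]
gripper_width: 1.001
```

```bash
cat > snap.py <<'E'
import sys
from h import *
s=manip.read_state();from scipy.spatial.transform import Rotation as R
Rm=R.from_rotvec(s["tcp_rot"]).as_matrix()
print("t",s["time"],"pos",s["position"].round(4),"psi",np.degrees(np.arctan2(Rm[1,1],Rm[0,1])).round(2),"z",Rm[:,2].round(4),"w",round(s["gripper_width"],4),"F",s["ft_force"].round(2),"M",s["moment"].round(3),"j",s["joints"].round(2))
for a in sys.argv[2:]:
    n,x,y,w,h,k=a.split(",");x,y,w,h,k=map(int,(x,y,w,h,k))
    im=manip.read_camera(n)[:,:,::-1];cv2.imwrite(f"pics/{sys.argv[1]}_{n}_full.png",im)
    cv2.imwrite(f"pics/{sys.argv[1]}_{n}.png",cv2.resize(im[y:y+h,x:x+w],None,fx=k,fy=k,interpolation=cv2.INTER_CUBIC))
E
python3 snap.py a scene,390,130,110,150,4 top,50,150,150,150,4
```

```text
t 1.2 pos [0.4543 0.3262 0.1607] psi 101.35 z [ 5.e-04  6.e-04 -1.e+00] w 1.0012 F [0.69 0.29 0.75] M [-0.024  0.025 -0.04 ] j [ 0.5   0.17  1.84  0.    1.13 -1.27]
```

View pics/a_scene.png

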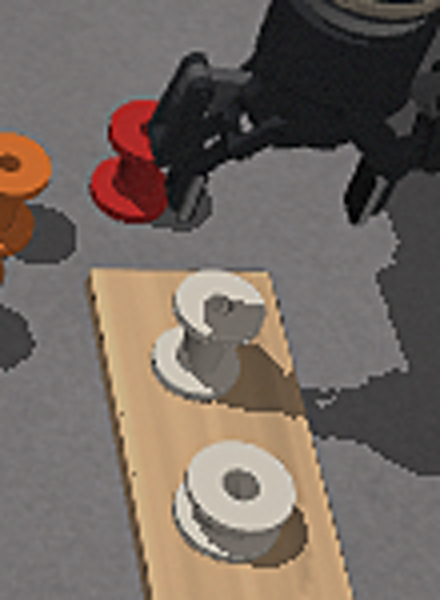

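View pics/a_top.png

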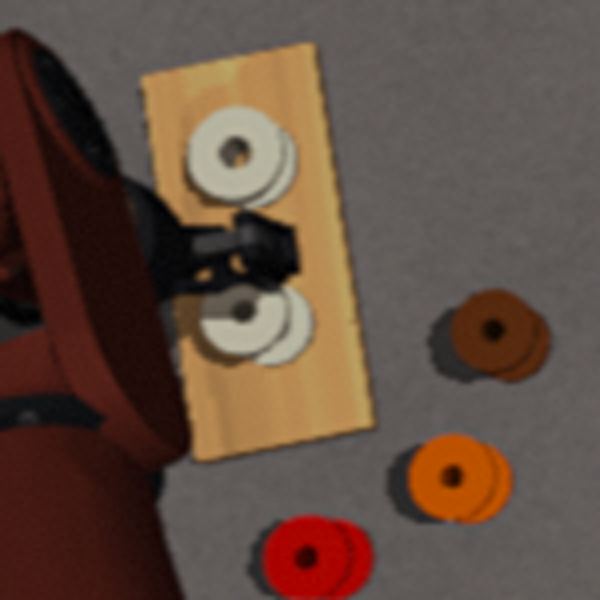

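Call:
arm_command(
  moves=[
    [0,0,-0.06,0,0,0,1],
    [0,0,-0.12,0,0,0,1],
    [0,0,-0.16,0,0,0,0.9],
    [0,0,-0.184,0,0,0,0.8],
    [0,0,-0.184,0,0,0,0.7],
    [0,0,-0.184,0,0,0,0.65],
    [0,0,-0.184,0,0,0,0.62],
    [0,0,-0.184,0,0,0,0.59],
    [0,0,-0.184,0,0,0,0.56],
    [0,0,-0.184,0,0,0,0.53],
    [0,0,-0.184,0,0,0,0.5],
    [0,0,-0.184,0,0,0,0.5],
    [0,0,-0.184,0,0,0,0.5],
    [0,0,-0.184,0,0,0,0.5],
  ],
  newtons=25,
)

```text
time: 2.7
position: [0.4563, 0.3256, 0.0702]
tcp_rot: [-0.307, 3.123, 0.002]
ft_force: [0.1, -0.7, 6.1]
gripper_width: 0.575
```

```bash
python3 snap.py b scene,390,130,110,150,4
```

```text
t 2.7 pos [0.4563 0.3256 0.0702] psi 101.24 z [ 0.0029  0.0013 -1.    ] w 0.5749 F [ 0.14 -0.67  6.11] M [-0.172  0.147 -0.012] j [ 0.49  0.3   1.88 -0.    0.96 -1.27]
```

View pics/b_scene.png

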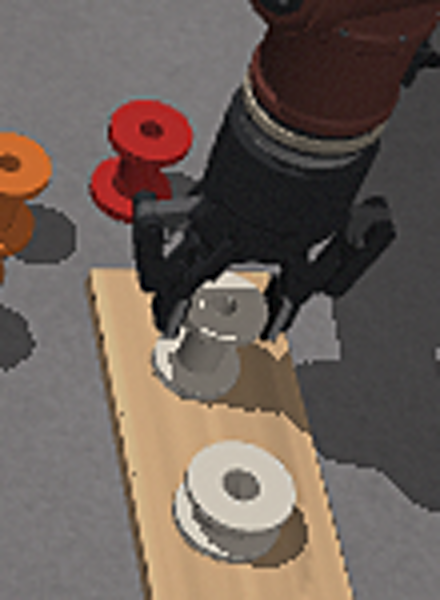

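Call:
arm_command(
  moves=[
    [0,0,0.02,0,0,0,0.5],
    [0,0,0.06,0,0,0,0.5],
    [0,0,0.12,0,0,0,0.5],
    [0,0,0.19,0,0,0,0.5],
    [0,0,0.24,0,0,0,0.5],
    [0,0,0.26,0,0,0,0.5],
    [0,0,0.26,0,0,0,0.5],
    [0,0,0.26,0,0,0,0.5],
  ],
)

```text
time: 3.55
position: [0.4539, 0.3246, 0.1969]
tcp_rot: [0.308, -3.124, 0.001]
ft_force: [0.4, 0.4, -1.7]
gripper_width: 0.575
```

```bash
python3 snap.py c scene,370,100,130,150,4
```

```text
t 3.55 pos [0.4539 0.3246 0.1969] psi 101.24 z [-0.0021 -0.001  -1.    ] w 0.5746 F [ 0.38  0.43 -1.72] M [-0.043 -0.035  0.037] j [ 0.49  0.13  1.82  0.    1.2  -1.27]
```

View pics/c_scene.png

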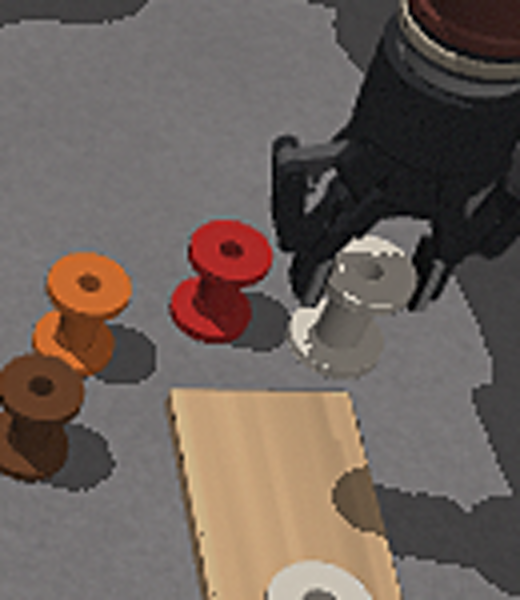

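Call:
arm_command(
  moves=[
    [0.014,-0.027,0,0,0,0,0.5],
    [0.042,-0.082,0,0,0,0,0.5],
    [0.075,-0.148,0,0,0,0,0.5],
    [0.108,-0.214,0,0,0,0,0.5],
    [0.142,-0.28,0,0,0,0,0.5],
    [0.175,-0.346,0,0,0,0,0.5],
    [0.208,-0.412,0,0,0,0,0.5],
    [0.242,-0.478,0,0,0,0,0.5],
    [0.275,-0.544,0,0,0,0,0.5],
    [0.305,-0.6,0,0,0,0,0.5],
    [0.324,-0.64,0,0,0,0,0.5],
    [0.334,-0.658,0,0,0,0,0.5],
    [0.334,-0.658,0,0,0,0,0.5],
    [0.334,-0.658,0,0,0,0,0.5],
    [0.334,-0.658,0,0,0,0,0.5],
    [0.334,-0.658,0,0,0,0,0.5],
  ],
)

```text
time: 5.2
position: [0.6214, -0.0028, 0.1982]
tcp_rot: [0.31, -3.126, -0.0]
ft_force: [-0.9, -0.2, -1.2]
gripper_width: 0.574
```

```bash
python3 snap.py d scene,240,130,100,160,5 top,180,90,130,130,5
```

```text
t 5.2 pos [ 0.6214 -0.0028  0.1982] psi 101.34 z [-4.e-04  2.e-04 -1.e+00] w 0.5739 F [-0.87 -0.16 -1.17] M [ 0.014 -0.018 -0.019] j [-0.12  0.25  1.67  0.    1.22 -1.89]
```

View pics/d_scene.png

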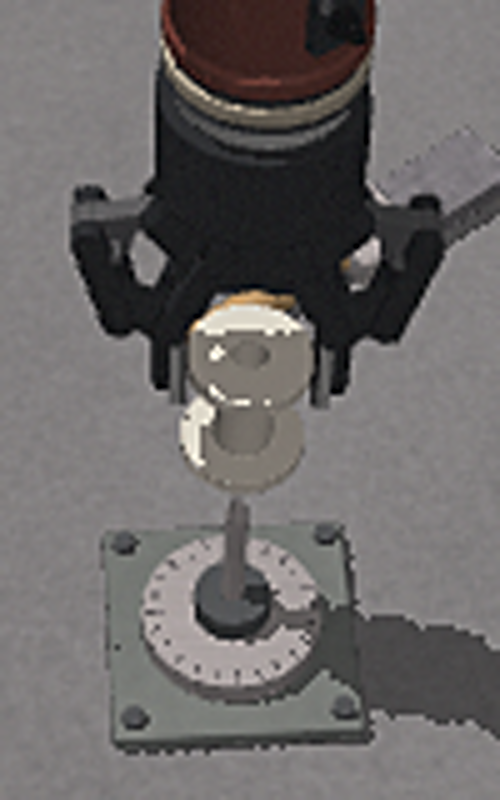

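View pics/d_top.png

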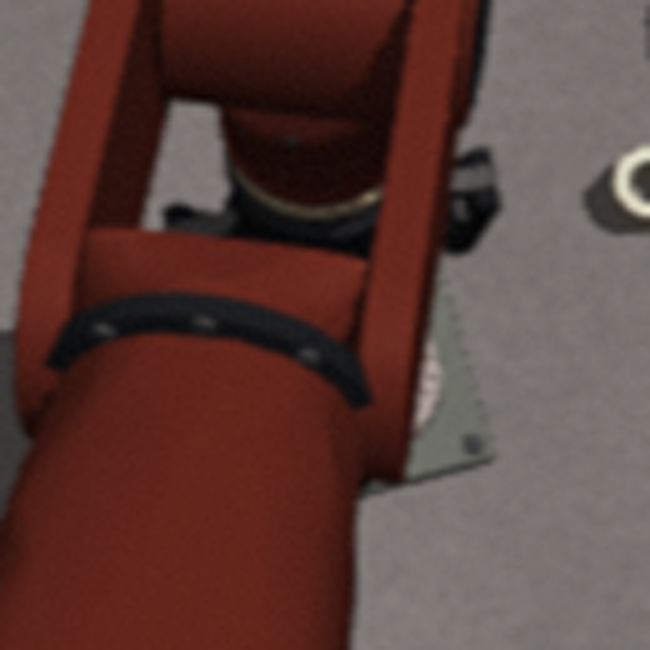

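```bash
python3 - <<'E'
from h import *
zm=lambda p:(np.array(p)/5+[240,130]-.4)
c=cv2.imread("pics/d_scene_full.png")
def rim(cx,cy,z,r=.025):
    a=np.linspace(0,2*np.pi,200);return proj("scene",np.c_[cx+r*np.cos(a),cy+r*np.sin(a),0*a+z])
print("hole meas",zm((250,354)),"cast z.206",cast("scene",zm((250,354)),.206).round(4))
for cx,cy in((.6215,-.0045),(.6245,-.0045),(.6215,-.0015)):
    T=rim(cx,cy,.206);B=np.vstack([rim(cx,cy,.146),rim(cx,cy,.154)])
    print(cx,cy,"top rim x",((T[:,0].min()-240+.4)*5).round(0),((T[:,0].max()-240+.4)*5).round(0),"y",((T[:,1].min()-130+.4)*5).round(0),((T[:,1].max()-130+.4)*5).round(0),
     "bot x",((B[:,0].min()-240+.4)*5).round(0),((B[:,0].max()-240+.4)*5).round(0),"ymax",((B[:,1].max()-130+.4)*5).round(0))
# row segments
g=cv2.cvtColor(c,cv2.COLOR_BGR2HSV)
for r in range(212,230): print(r,"".join("#" if v else "." for v in (c[r,270:306].min(1)>125)))
E
```

```text
hole meas [289.6 200.4] cast z.206 [[ 0.6201 -0.0026  0.206 ]]
0.6215 -0.0045 top rim x 180.0 309.0 y 306.0 407.0 bot x 178.0 302.0 ymax 498.0
0.6245 -0.0045 top rim x 178.0 308.0 y 312.0 413.0 bot x 176.0 301.0 ymax 504.0
0.6215 -0.0015 top rim x 187.0 317.0 y 307.0 409.0 bot x 185.0 310.0 ymax 500.0
212 ######.######.................######
213 #####.#.#####.................######
214 #####.######...................#####
215 ###.#.####.....................#####
216 ##..#.####.....................#####
217 #####.####.....................#####
218 ##########.....................#####
219 ###.##.###.....................#####
220 ####.#.###.....................#####
221 ######..##.....................#####
222 #######.###...................######
223 #######..#....................######
224 ########.....................#######
225 #########...................########
226 #.#########....#...........#########
227 #############............##########.
228 ####.#####.###.........#############
229 ################...#################
```

```bash
python3 - <<'E'
import cv2
c=cv2.imread("pics/d_scene_full.png")[184:236,266:314]
cv2.imwrite("pics/d2.png",cv2.resize(cv2.convertScaleAbs(c,alpha=1.1),None,fx=11,fy=11,interpolation=0))
E
```

```text
(no output)
```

View pics/d2.png

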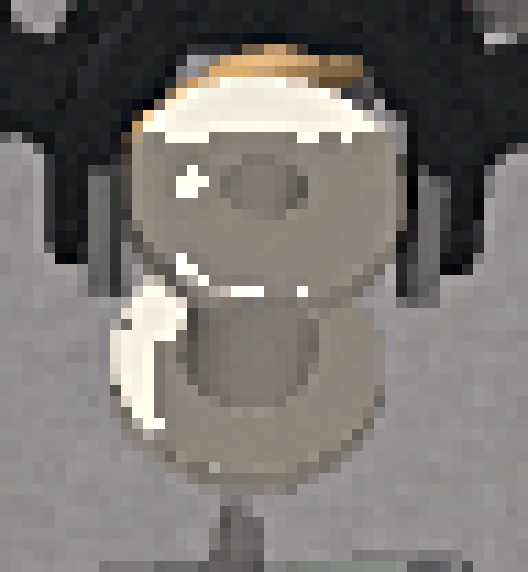

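Call:
arm_command(
  moves=[
    [0.002,-0.0025,-0.01,0,0,0,0.5],
    [0.002,-0.0025,-0.03,0,0,0,0.5],
    [0.002,-0.0025,-0.05,0,0,0,0.5],
    [0.002,-0.0025,-0.06,0,0,0,0.5],
    [0.002,-0.0025,-0.066,0,0,0,0.5],
    [0.002,-0.0025,-0.072,0,0,0,0.5],
    [0.002,-0.0025,-0.078,0,0,0,0.5],
    [0.002,-0.0025,-0.084,0,0,0,0.5],
    [0.002,-0.0025,-0.09,0,0,0,0.5],
    [0.002,-0.0025,-0.096,0,0,0,0.5],
    [0.002,-0.0025,-0.1,0,0,0,0.5],
    [0.002,-0.0025,-0.1,0,0,0,0.5],
  ],
)

```text
time: 6.5
position: [0.6227, -0.0051, 0.1479]
tcp_rot: [0.308, -3.126, -0.0]
ft_force: [0.6, 1.0, -2.0]
gripper_width: 0.57
```

```bash
python3 snap.py e scene,250,170,80,110,6
```

```text
t 6.5 pos [ 0.6227 -0.0051  0.1479] psi 101.24 z [-5.e-04  2.e-04 -1.e+00] w 0.5703 F [ 0.59  0.98 -1.97] M [ 0.175 -0.121 -0.   ] j [-0.12  0.31  1.7   0.    1.13 -1.89]
```

View pics/e_scene.png

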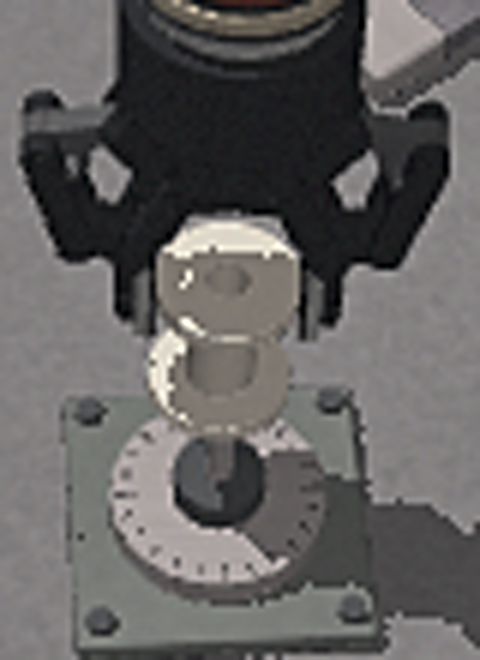

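Call:
arm_command(
  moves=[
    [0,0,-0.008,0,0,0,0.5],
    [0,0,-0.016,0,0,0,0.5],
    [0,0,-0.024,0,0,0,0.5],
    [0,0,-0.032,0,0,0,0.5],
    [0,0,-0.04,0,0,0,0.5],
    [0,0,-0.04,0,0,0,0.5],
  ],
)

```text
time: 7.15
position: [0.6222, -0.0052, 0.1272]
tcp_rot: [0.308, -3.125, -0.0]
ft_force: [-0.1, 1.5, -2.0]
gripper_width: 0.572
```

```bash
python3 snap.py f
```

```text
t 7.15 pos [ 0.6222 -0.0052  0.1272] psi 101.25 z [-1.6e-03  1.0e-04 -1.0e+00] w 0.5723 F [-0.07  1.54 -1.99] M [ 0.189 -0.079 -0.027] j [-0.12  0.34  1.71 -0.    1.1  -1.89]
```

Call:
arm_command(
  moves=[
    [0,0.001,-0.008,0,0,0,0.5],
    [0,0.001,-0.016,0,0,0,0.5],
    [0,0.001,-0.024,0,0,0,0.5],
    [0,0.001,-0.032,0,0,0,0.5],
    [0,0.001,-0.04,0,0,0,0.5],
    [0,0.001,-0.048,0,0,0,0.5],
    [0,0.001,-0.056,0,0,0,0.5],
    [0,0.001,-0.062,0,0,0,0.5],
    [0,0.001,-0.062,0,0,0,0.5],
  ],
)

```text
time: 8.05
position: [0.6224, -0.0047, 0.0965]
tcp_rot: [0.308, -3.125, -0.0]
ft_force: [0.4, 0.8, -2.3]
gripper_width: 0.571
```

```bash
python3 snap.py g scene,250,170,80,110,6
```

```text
t 8.05 pos [ 0.6224 -0.0047  0.0965] psi 101.25 z [-0.0011  0.     -1.    ] w 0.5709 F [ 0.41  0.79 -2.33] M [ 0.052 -0.052 -0.037] j [-0.12  0.38  1.72 -0.    1.05 -1.89]
```

View pics/g_scene.png

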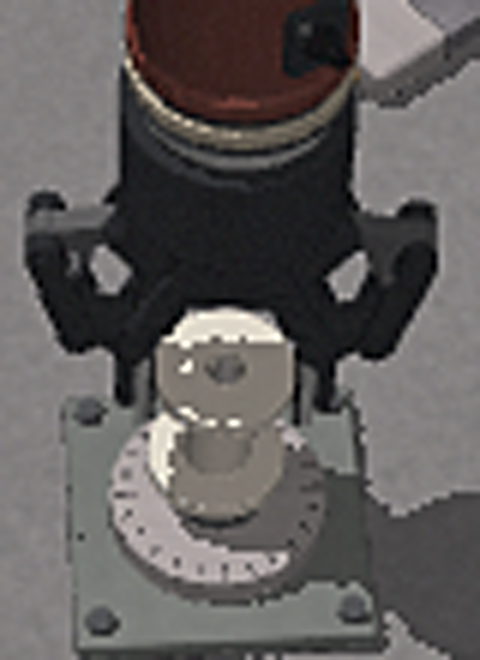

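Call:
arm_command(
  moves=[
    [0,0,-0.002,0,0,0,0.5],
    [0,0,-0.004,0,0,0,0.5],
    [0,0,-0.006,0,0,0,0.5],
    [0,0,-0.008,0,0,0,0.5],
    [0,0,-0.009,0,0,0,0.5],
    [0,0,-0.01,0,0,0,0.5],
    [0,0,-0.01,0,0,0,0.5],
  ],
)

```text
time: 8.8
position: [0.6241, -0.0048, 0.0942]
tcp_rot: [-0.307, 3.124, -0.0]
ft_force: [-1.7, -0.4, 5.1]
gripper_width: 0.569
```

Call:
arm_command(
  moves=[
    [0,0,-0.001,0,0,0,0.5],
    [0,0,-0.001,0,0,0,0.5],
    [0,0,-0.001,0,0,0,0.56],
    [0,0,-0.001,0,0,0,0.575],
    [0,0,-0.001,0,0,0,0.59],
    [0,0,-0.001,0,0,0,0.61],
    [0,0,-0.001,0,0,0,0.64],
    [0,0,-0.001,0,0,0,0.7],
    [0,0,-0.001,0,0,0,0.8],
    [0,0,-0.001,0,0,0,0.9],
    [0,0,-0.001,0,0,0,0.9],
  ],
  newtons=20,
)

```text
time: 9.9
position: [0.6227, -0.0047, 0.0915]
tcp_rot: [0.308, -3.126, -0.0]
ft_force: [-0.6, -0.3, -0.2]
gripper_width: 0.901
```

```bash
python3 snap.py i scene,250,170,80,110,6
```

```text
t 9.9 pos [ 0.6227 -0.0047  0.0915] psi 101.24 z [-4.e-04  1.e-04 -1.e+00] w 0.9014 F [-0.64 -0.25 -0.24] M [ 0.02  -0.04   0.026] j [-0.12  0.38  1.72  0.    1.04 -1.89]
```

View pics/i_scene.png

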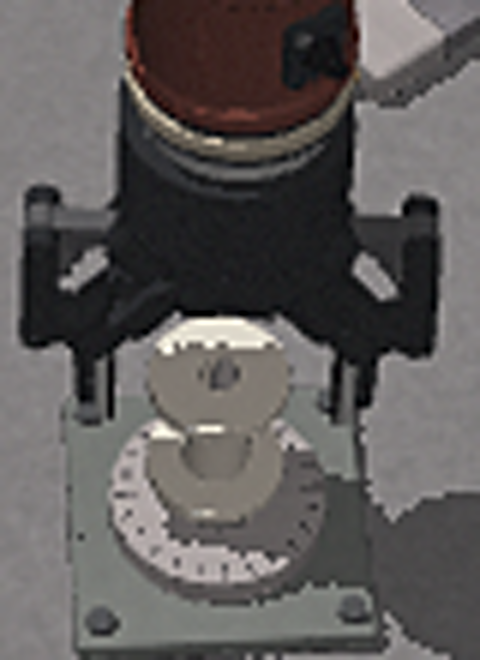

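Call:
arm_command(
  moves=[
    [0,0,0.03,0,0,0,0.95],
    [0,0,0.09,0,0,0,1],
    [0,0,0.16,0,0,0,1],
    [0,0,0.217,0,0,0,1],
    [-0.01,-0.03,0.217,0,0,-0.19,1],
    [-0.03,-0.09,0.217,0,0,-0.38,1],
    [-0.05,-0.16,0.217,0,0,-0.57,1],
    [-0.07,-0.23,0.217,0,0,-0.76,1],
    [-0.09,-0.3,0.217,0,0,-0.95,1],
    [-0.1,-0.35,0.217,0,0,-1,1],
  ],
)

```text
time: 10.95
position: [0.5723, -0.1819, 0.2018]
tcp_rot: [0.919, 3.003, -0.001]
ft_force: [0.4, 0.7, -0.0]
gripper_width: 1.0
```

Call:
arm_command(
  moves=[
    [-0.02,-0.06,0,0,0,-0.19,1],
    [-0.04,-0.12,0,0,0,-0.38,1],
    [-0.06,-0.18,0,0,0,-0.57,1],
    [-0.08,-0.23,0,0,0,-0.76,1],
    [-0.0886,-0.2538,0,0,0,-0.95,1],
    [-0.0886,-0.2538,0,0,0,-1,1],
  ],
)

```text
time: 11.55
position: [0.528, -0.309, 0.2018]
tcp_rot: [1.999, 2.421, -0.001]
ft_force: [-0.2, -0.3, 0.5]
gripper_width: 1.002
```

```bash
python3 snap.py j
```

```text
t 11.55 pos [ 0.528  -0.309   0.2018] psi 10.89 z [ 0.0012 -0.0017 -1.    ] w 1.0021 F [-0.21 -0.27  0.48] M [-0.017  0.007  0.014] j [-0.64  0.23  1.69 -0.    1.22 -0.83]
```

Call:
arm_command(
  moves=[
    [0,0,-0.04,0,0,-0.18,1],
    [0,0,-0.1,0,0,-0.357,1],
    [0,0,-0.16,0,0,-0.357,1],
    [0,0,-0.2,0,0,-0.357,1],
    [0,0,-0.2,0,0,-0.357,1],
    [0,0,-0.2,0,0,-0.357,1],
  ],
)

```text
time: 12.15
position: [0.5289, -0.3069, 0.1013]
tcp_rot: [2.312, 2.126, 0.0]
ft_force: [1.0, 0.1, 0.1]
gripper_width: 1.001
```

```bash
python3 snap.py k scene,90,110,150,130,5 top,200,120,240,110,3; python3 -c "
import cv2,numpy as np
s=cv2.imread('pics/k_scene_full.png')[190:290,240:330];t=cv2.imread('pics/k_top_full.png')[125:205,205:295]
cv2.imwrite('pics/k2.png',np.hstack([cv2.resize(s,(360,400),interpolation=2),cv2.resize(t,(420,400),interpolation=2)]))"
```

```text
t 12.15 pos [ 0.5289 -0.3069  0.1013] psi -4.82 z [ 6.e-04 -4.e-04 -1.e+00] w 1.0006 F [0.96 0.08 0.13] M [ 0.039  0.03  -0.016] j [-0.64  0.35  1.75  0.    1.04 -0.56]
```

View pics/k_scene.png

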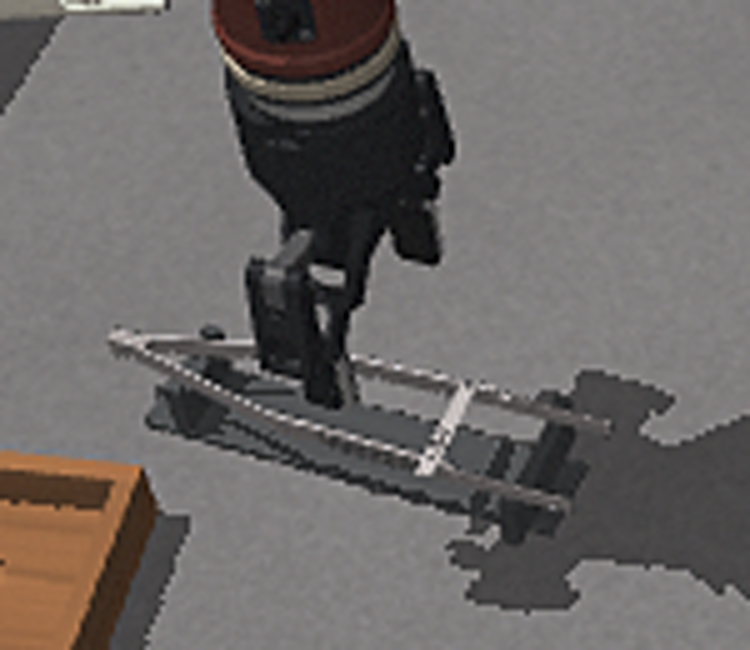

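View pics/k2.png

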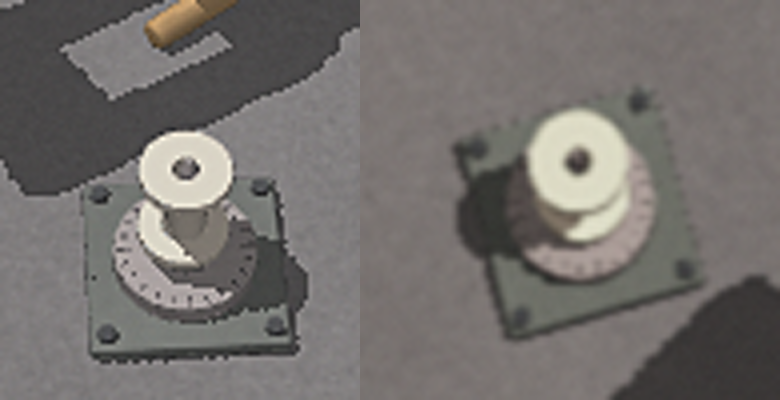

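View pics/k_top.png

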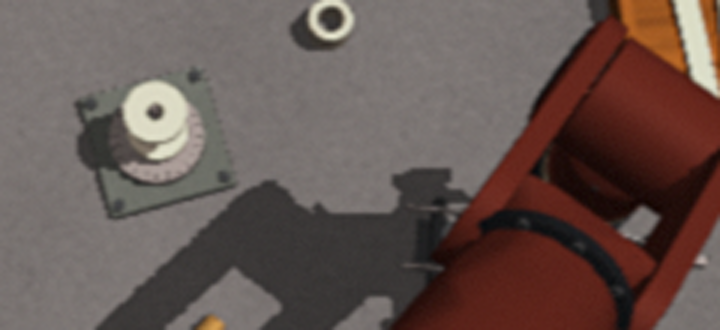

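Call:
arm_command(
  moves=[
    [0,0,-0.05,0,0,0,1],
    [0,0,-0.1,0,0,0,0.95],
    [0,0,-0.125,0,0,0,0.85],
    [0,0,-0.136,0,0,0,0.75],
    [0,0,-0.136,0,0,0,0.66],
    [0,0,-0.136,0,0,0,0.63],
    [0,0,-0.136,0,0,0,0.6],
    [0,0,-0.136,0,0,0,0.58],
    [0,0,-0.136,0,0,0,0.56],
    [0,0,-0.136,0,0,0,0.54],
    [0,0,-0.136,0,0,0,0.53],
    [0,0,-0.136,0,0,0,0.53],
    [0,0,-0.136,0,0,0,0.53],
  ],
  newtons=20,
)

```text
time: 13.55
position: [0.5299, -0.3074, 0.0344]
tcp_rot: [2.311, 2.124, 0.001]
ft_force: [-1.2, 0.1, 6.5]
gripper_width: 0.529
```

```bash
python3 snap.py l scene,90,110,150,130,5 top,200,120,240,110,3
python3 - <<'E'
from h import *
for n,W,th in(("scene",(270,215,40,40),175),("top",(240,140,40,40),150)):
    c=cv2.imread(f"pics/k_{n}_full.png");x,y,w,h=W;g=c[y:y+h,x:x+w].min(2)
    m=(g>th).astype(np.uint8)*255;cs,hi=cv2.findContours(m,cv2.RETR_CCOMP,cv2.CHAIN_APPROX_NONE)
    for i,k in enumerate(cs):
        if cv2.contourArea(k)>15: P=k[:,0]+[x,y];print(n,hi[0][i][3],cv2.contourArea(k),P.mean(0).round(2),circ(cast(n,P,.1)).round(4))
E
```

```text
t 13.55 pos [ 0.5299 -0.3074  0.0344] psi -4.84 z [ 0.0027 -0.0015 -1.    ] w 0.5292 F [-1.24  0.14  6.49] M [ 0.222  0.099 -0.065] j [-0.64  0.45  1.76  0.    0.93 -0.56]
scene -1 66.5 [279.49 248.49] [ 0.6572 -0.003   0.0188]
scene -1 321.0 [285.98 231.97] [ 0.621  -0.0065  0.0234]
scene 1 43.0 [286.   231.85] [ 0.6207 -0.0066  0.0087]
top -1 379.0 [253.08 160.31] [ 0.6203 -0.0075  0.0263]
top 4 36.0 [251.5  156.89] [ 0.6229 -0.0058  0.0083]
```

View pics/l_scene.png

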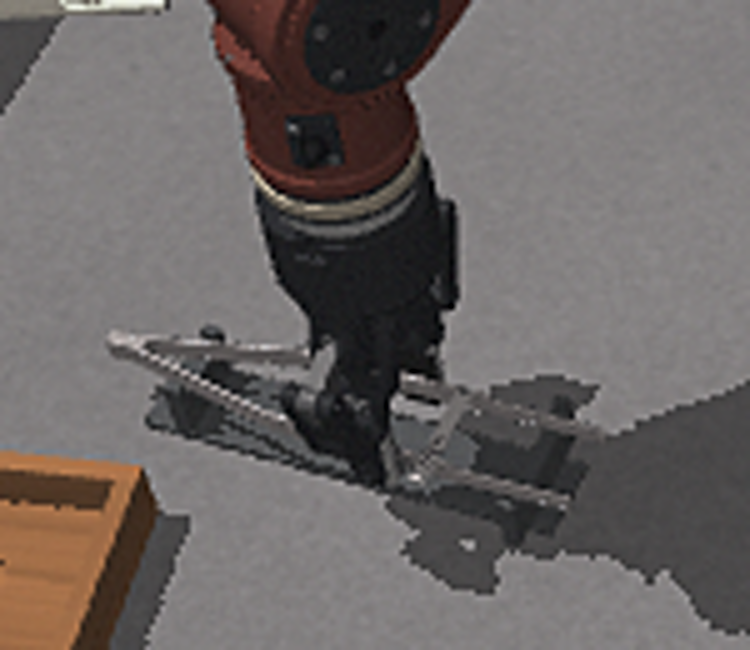

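View pics/l_top.png

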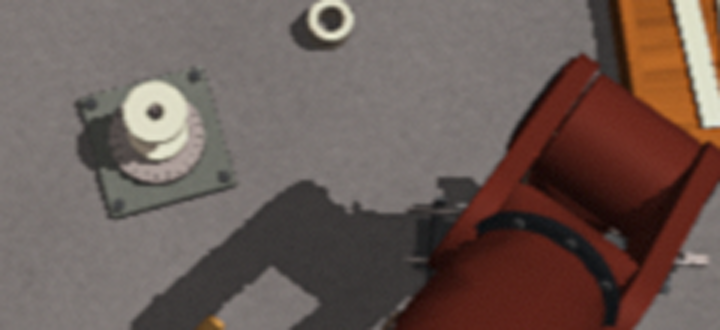

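Call:
arm_command(
  moves=[
    [0,0,0.008,0,0,0,0.51],
    [0,0,0.02,0,0,0,0.51],
    [0,0,0.035,0,0,0,0.51],
    [0,0,0.05,0,0,0,0.51],
    [0,0,0.065,0,0,0,0.51],
    [0,0,0.079,0,0,0,0.51],
    [0,0,0.079,0,0,0,0.51],
    [0,0,0.079,0,0,0,0.51],
  ],
)

```text
time: 14.45
position: [0.5287, -0.3067, 0.0721]
tcp_rot: [2.312, 2.126, 0.0]
ft_force: [-0.1, 0.8, -1.5]
gripper_width: 0.511
```

```bash
python3 snap.py m scene,90,110,150,130,5 top,310,150,140,80,5
```

```text
t 14.45 pos [ 0.5287 -0.3067  0.0721] psi -4.82 z [ 4.e-04 -4.e-04 -1.e+00] w 0.5111 F [-0.06  0.78 -1.48] M [-0.01   0.028  0.012] j [-0.64  0.39  1.76 -0.    0.99 -0.56]
```

View pics/m_scene.png

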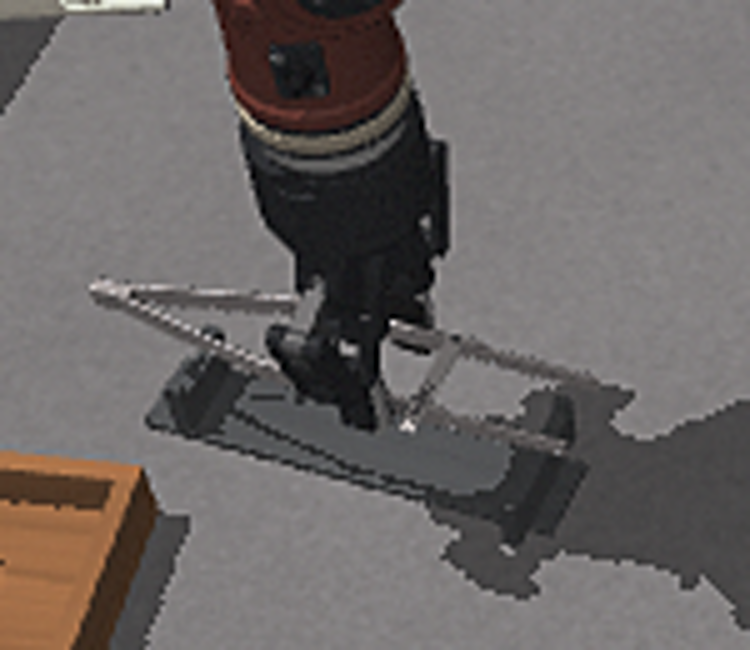

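View pics/m_top.png

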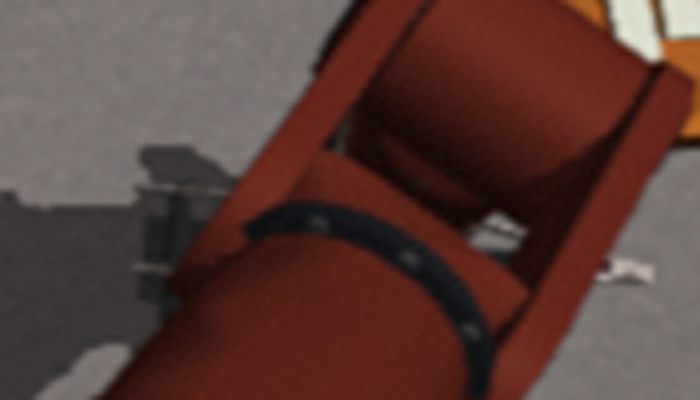

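```bash
python3 - <<'E'
import cv2,numpy as np
def z(f,x,y,w,h,k,a=1.5): return cv2.resize(cv2.convertScaleAbs(cv2.imread(f)[y:y+h,x:x+w],alpha=a),None,fx=k,fy=k,interpolation=0)
a=z('pics/m_scene_full.png',185,175,32,32,12);b=z('pics/m_top_full.png',328,178,32,32,12)
c=z('pics/m_scene_full.png',100,155,32,16,12);d=z('pics/m_top_full.png',420,195,32,16,12)
cv2.imwrite('pics/m2.png',np.vstack([np.hstack([a,b]),np.hstack([c,d])]))
E
```

```text
(no output)
```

View pics/m2.png

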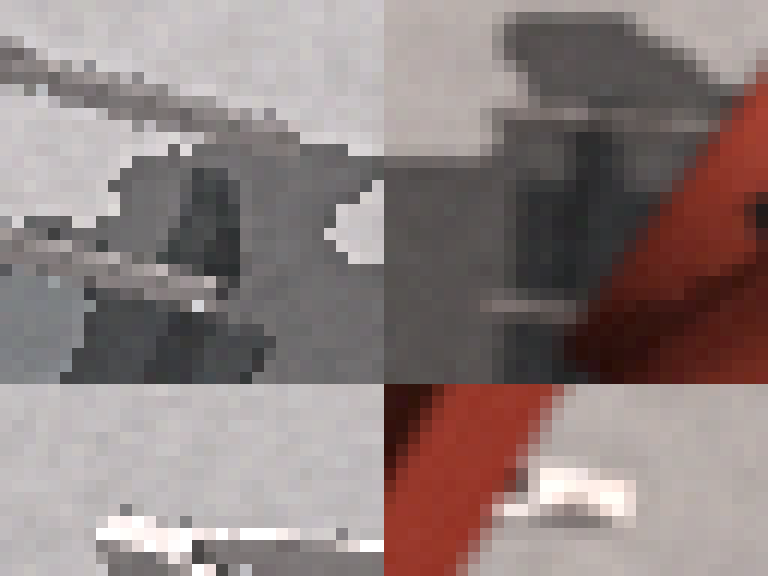

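```bash
python3 - <<'E'
from h import *
L=tri((209.3,186.0),(335.7,202.8));R=tri((202.8,198),(337,187.));E=tri((107.6,166.2),(440.4,203.3))
T=(L+R)/2;u=T-E;print(L.round(4),R.round(4),T.round(4),E.round(4),"len",np.linalg.norm(u),"ang",np.degrees(np.arctan2(u[1],u[0])),"pitch deg",np.degrees(np.arcsin(u[2]/np.linalg.norm(u))),"gap centre",np.linalg.norm(L-R))
uh=u/np.linalg.norm(u);print("grip",(T-.098*uh).round(4),"tipmid",(T-.008*uh).round(4))
E
```

```text
[ 0.5174 -0.2072  0.0751] [ 0.5557 -0.2108  0.0765] [ 0.5366 -0.209   0.0758] [ 0.5165 -0.4557  0.0792] len 0.24759316944612442 ang 85.35045870259991 pitch deg -0.790243000101859 gap centre 0.038486311107196795
grip [ 0.5286 -0.3067  0.0771] tipmid [ 0.5359 -0.217   0.0759]
```

Call:
arm_command(
  moves=[
    [0.006,0.01,0,0,0,0,0.51],
    [0.02,0.034,0,0,0,0,0.51],
    [0.044,0.072,0,0,0,0,0.51],
    [0.068,0.112,0,0,0,0,0.51],
    [0.092,0.152,0,0,0,0,0.51],
    [0.116,0.192,0,0,0,0,0.51],
    [0.138,0.228,0,0,0,0,0.51],
    [0.152,0.252,0,0,0,0,0.51],
    [0.158,0.262,0,0,0,0,0.51],
    [0.158,0.262,0,0,0,0,0.51],
    [0.158,0.262,0,0,0,0,0.51],
  ],
)

```text
time: 15.65
position: [0.6072, -0.176, 0.0717]
tcp_rot: [-2.313, -2.126, 0.001]
ft_force: [-0.4, 0.4, -1.4]
gripper_width: 0.513
```

```bash
python3 snap.py n scene,160,170,160,120,5 top,220,120,140,100,5
```

```text
t 15.65 pos [ 0.6072 -0.176   0.0717] psi -4.83 z [-5.e-04 -3.e-04 -1.e+00] w 0.5131 F [-0.4   0.36 -1.36] M [ 0.001  0.017 -0.006] j [-0.39  0.43  1.7  -0.    1.01 -0.31]
```

View pics/n_scene.png

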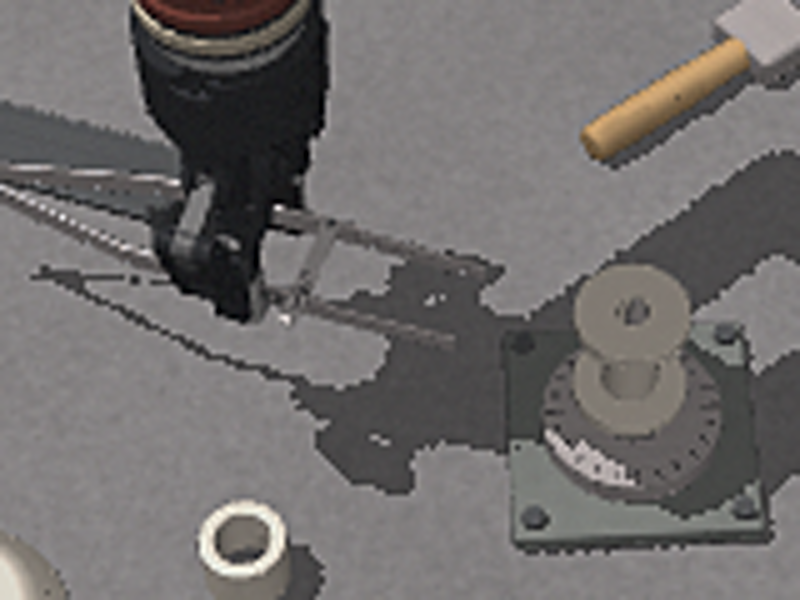

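View pics/n_top.png

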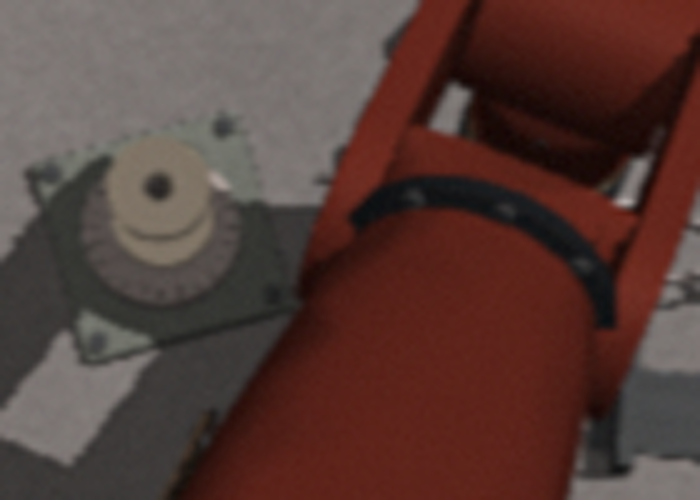

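```bash
python3 - <<'E'
import cv2,numpy as np
def z(f,x,y,w,h,k,a=1.8): return cv2.resize(cv2.convertScaleAbs(cv2.imread(f)[y:y+h,x:x+w],alpha=a),None,fx=k,fy=k,interpolation=0)
cv2.imwrite('pics/n2.png',z('pics/n_scene_full.png',214,206,60,40,13))
E
```

```text
(no output)
```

View pics/n2.png

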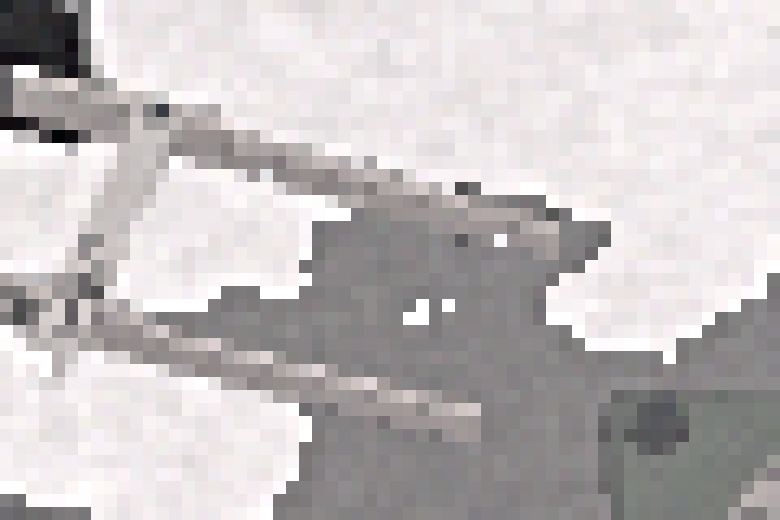

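```bash
python3 - <<'E'
from h import *
n="scene"
Li=cast(n,(256.6,225.7),.0655)[0];Ro=cast(n,(250.4,239.4),.0655)[0]
Lt=cast(n,(256.6,222.6),.0745)[0];Rt=cast(n,(250.4,236.5),.0745)[0]
print(Li,Ro,"d",np.linalg.norm(Li-Ro),Lt,Rt,np.linalg.norm(Lt-Rt))
u=np.array([np.cos(np.radians(85.2)),np.sin(np.radians(85.2))]);p=np.array([u[1],-u[0]])
for A,B in((Li,Ro),(Lt,Rt)):
    m=(A+B)[:2]/2
    for ax in((.621,-.0066),):
        v=np.array(ax)-(m-.008*u);print("mid",m.round(4),"axis rel tipmid along",(v@u).round(4),"lat(+x)",(v@p).round(4))
E
```

```text
[ 0.59551678 -0.07677165  0.0655    ] [ 0.6337441  -0.08112824  0.0655    ] d 0.03847477368307392 [ 0.59367276 -0.07706865  0.0745    ] [ 0.63235895 -0.08123602  0.0745    ] 0.03891000081281879
mid [ 0.6146 -0.0789] axis rel tipmid along 0.0806 lat(+x) 0.0003
mid [ 0.613  -0.0792] axis rel tipmid along 0.081 lat(+x) 0.0019
```

Call:
arm_command(
  moves=[
    [0.0015,0.008,0,0,0,0,0.51],
    [0.003,0.026,0,0,0,0,0.51],
    [0.005,0.046,0,0,0,0,0.51],
    [0.007,0.066,0,0,0,0,0.51],
    [0.009,0.086,0,0,0,0,0.51],
    [0.011,0.106,0,0,0,0,0.51],
    [0.0125,0.126,0,0,0,0,0.51],
    [0.014,0.144,0,0,0,0,0.51],
    [0.015,0.156,0,0,0,0,0.51],
    [0.015,0.161,0,0,0,0,0.51],
    [0.015,0.161,0,0,0,0,0.51],
    [0.015,0.161,0,0,0,0,0.51],
  ],
)

```text
time: 16.95
position: [0.6151, -0.0954, 0.0718]
tcp_rot: [2.313, 2.126, -0.0]
ft_force: [-0.2, 0.6, -0.6]
gripper_width: 0.513
```

```bash
python3 snap.py o scene,200,170,120,110,6; python3 - <<'E'
import cv2,numpy as np
def z(f,x,y,w,h,k,a=1.6): return cv2.resize(cv2.convertScaleAbs(cv2.imread(f)[y:y+h,x:x+w],alpha=a),None,fx=k,fy=k,interpolation=0)
cv2.imwrite('pics/o2.png',z('pics/o_scene_full.png',248,214,56,46,13))
E
```

```text
t 16.95 pos [ 0.6151 -0.0954  0.0718] psi -4.83 z [ 1.e-04 -3.e-04 -1.e+00] w 0.5126 F [-0.19  0.57 -0.64] M [-0.016  0.01   0.028] j [-0.27  0.41  1.73 -0.    1.   -0.18]
```

View pics/o_scene.png

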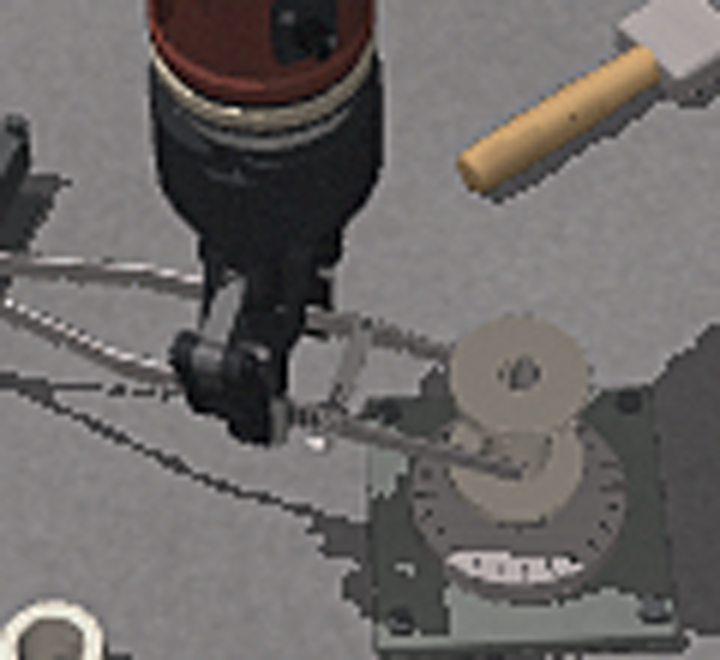

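View pics/o2.png

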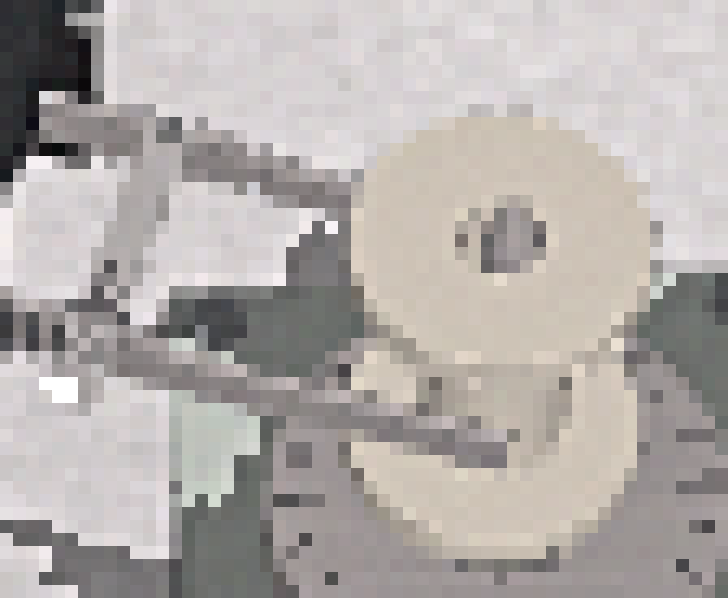

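```bash
python3 - <<'E'
from h import *
n="scene";c=cv2.imread("pics/o_scene_full.png")
x,y,w,h=270,218,40,45;s=c[y:y+h,x:x+w].astype(int)
m=((s[:,:,2]-s[:,:,0]>10)).astype(np.uint8)
for r in m: print("".join(".#"[v] for v in r))
u=np.array([np.cos(np.radians(85.2)),np.sin(np.radians(85.2))]);p=np.array([u[1],-u[0]])
for px,z in(((286.5,249.4),.0655),((286.5,246.6),.0745)):
    Ro=cast(n,px,z)[0][:2];tm=Ro-.0211*p-.008*u;v=np.array((.621,-.0066))-tm
    print(tm.round(4),"along",(v@u).round(4),"lat",(v@p).round(4))
E
```

```text
........................................
........................................
........................................
........................................
........................................
............#########...................
..........#############.................
........################................
.......###################..............
......####################..............
......#####################.............
.....############.#########.............
.....#########.#...#########............
.....##########.....########............
.....########.#.....########............
.....##########.....########............
.....##########....#########............
.....#######################............
......######################............
......#####################.............
.......####################.............
........##################..............
.......#.#################..............
......###.###############...............
.....#####################..............
.....#####..#########.####..............
.......###..###############.............
.............#######..#####.............
...............############.............
..................##.######.............
.....####........##########.............
.....########....##########.............
......#####################.............
......####################..............
......###################...............
.......##################...............
........################................
.........#############..................
............########.#..................
........................................
........................................
........................................
........................................
........................................
......#.#...#.#.........................
[ 0.6197 -0.0064] along -0.0001 lat 0.0013
[ 0.6186 -0.0069] along 0.0005 lat 0.0023
```

Call:
arm_command(
  moves=[
    [0.001,0,0,0,0,0,0.51],
    [0.0025,0,0,0,0,0,0.51],
    [0.0025,0,0,0,0,0,0.505],
    [0.0025,0,0,0,0,0,0.5],
    [0.0025,0,0,0,0,0,0.495],
    [0.0025,0,0,0,0,0,0.49],
    [0.0025,0,0,0,0,0,0.485],
    [0.0025,0,0,0,0,0,0.481],
    [0.0025,0,0,0,0,0,0.481],
    [0.0025,0,0,0,0,0,0.481],
    [0.0025,0,0,0,0,0,0.481],
  ],
)

```text
time: 18.1
position: [0.6163, -0.0951, 0.0718]
tcp_rot: [-2.313, -2.126, 0.0]
ft_force: [0.1, -0.6, 0.1]
gripper_width: 0.483
```

```bash
python3 snap.py p scene,200,170,120,110,6; python3 - <<'E'
import cv2,numpy as np
def z(f,x,y,w,h,k,a=1.6): return cv2.resize(cv2.convertScaleAbs(cv2.imread(f)[y:y+h,x:x+w],alpha=a),None,fx=k,fy=k,interpolation=0)
cv2.imwrite('pics/p2.png',z('pics/p_scene_full.png',246,214,56,46,13))
E
```

```text
t 18.1 pos [ 0.6163 -0.0951  0.0718] psi -4.82 z [-0. -0. -1.] w 0.4825 F [ 0.12 -0.61  0.14] M [ 0.01   0.014 -0.041] j [-0.27  0.41  1.73 -0.    1.   -0.18]
```

View pics/p2.png

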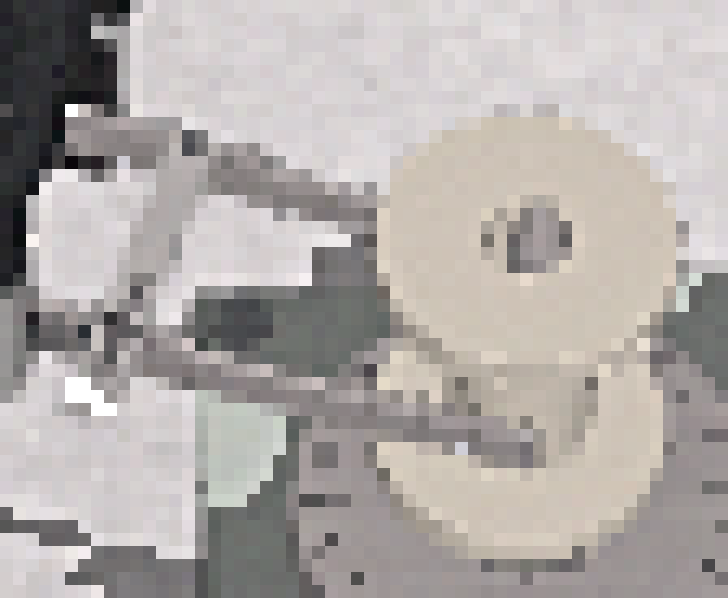

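```bash
python3 - <<'E'
from h import *
n="scene";u=np.array([np.cos(np.radians(85.2)),np.sin(np.radians(85.2))]);p=np.array([u[1],-u[0]])
for nm,px,t in(("n",(250.4,239.4),(.6077,-.1757)),("o",(286.5,249.4),(.6152,-.0952)),("p",(287.2,249.1),(.61645,-.0952))):
    v=cast(n,px,.0655)[0][:2]-t;print(nm,"along",(v@u).round(4),"lat",(v@p).round(4))
# blade separation: profiles, gradient edges per column
def edges(f,cols,r0,r1):
    g=cv2.cvtColor(cv2.imread(f),cv2.COLOR_BGR2GRAY).astype(int)
    for c in cols: print(f[5:9],c,g[r0:r1,c].tolist())
edges("pics/o_scene_full.png",(262,265,268),219,246)
edges("pics/p_scene_full.png",(263,266,269),219,246)
edges("pics/n_scene_full.png",(229,232,235),210,236)
E
```

```text
n along 0.0964 lat 0.018
o along 0.0969 lat 0.0182
p along 0.098 lat 0.0158
o_sc 262 [127, 128, 132, 134, 133, 105, 87, 76, 86, 133, 130, 129, 132, 132, 134, 133, 138, 91, 61, 56, 40, 133, 114, 78, 78, 115, 123]
o_sc 265 [131, 131, 134, 132, 135, 98, 89, 81, 78, 124, 134, 130, 130, 125, 129, 130, 138, 69, 45, 46, 43, 52, 125, 108, 82, 76, 123]
o_sc 268 [131, 133, 128, 133, 134, 135, 98, 89, 70, 75, 120, 131, 130, 134, 130, 135, 142, 79, 64, 67, 68, 70, 65, 68, 101, 84, 93]
p_sc 263 [127, 130, 136, 129, 130, 140, 91, 71, 83, 75, 136, 132, 133, 134, 135, 134, 144, 96, 46, 51, 47, 52, 106, 95, 80, 89, 123]
p_sc 266 [129, 132, 133, 129, 134, 134, 123, 78, 91, 82, 90, 136, 136, 131, 129, 129, 134, 76, 56, 52, 45, 70, 65, 120, 79, 80, 112]
p_sc 269 [135, 132, 130, 134, 132, 134, 136, 133, 96, 89, 80, 88, 132, 139, 137, 140, 151, 61, 65, 68, 71, 71, 68, 71, 111, 84, 84]
n_sc 229 [129, 129, 134, 140, 101, 97, 81, 81, 89, 136, 128, 129, 131, 131, 135, 128, 130, 135, 138, 147, 72, 73, 109, 84, 75, 144]
n_sc 232 [128, 130, 134, 130, 127, 135, 104, 93, 77, 123, 136, 139, 132, 127, 126, 132, 133, 141, 68, 71, 75, 74, 74, 102, 82, 90]
n_sc 235 [130, 127, 129, 128, 130, 127, 137, 90, 70, 75, 120, 137, 131, 134, 132, 129, 128, 133, 146, 71, 72, 75, 70, 86, 92, 80]
```

```bash
python3 snap.py q top,215,120,140,100,5
```

```text
t 18.15 pos [ 0.6163 -0.0951  0.0718] psi -4.82 z [ 0.  0. -1.] w 0.4823 F [ 0.56  1.54 -0.56] M [-0.014  0.03   0.002] j [-0.27  0.41  1.73  0.    1.   -0.18]
```

View pics/q_top.png

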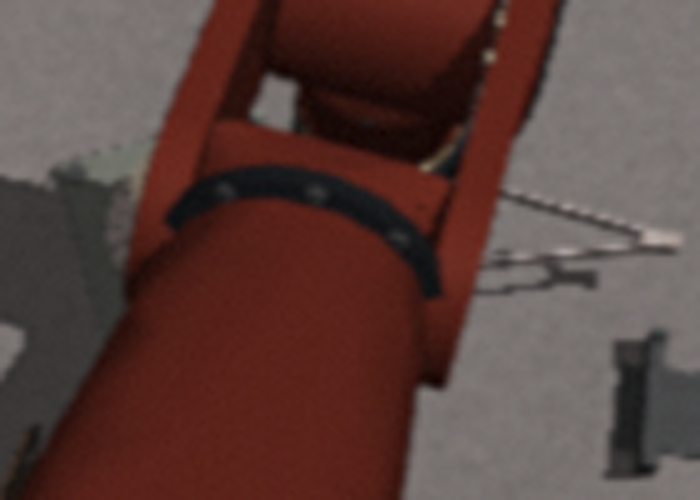

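View pics/p_scene.png

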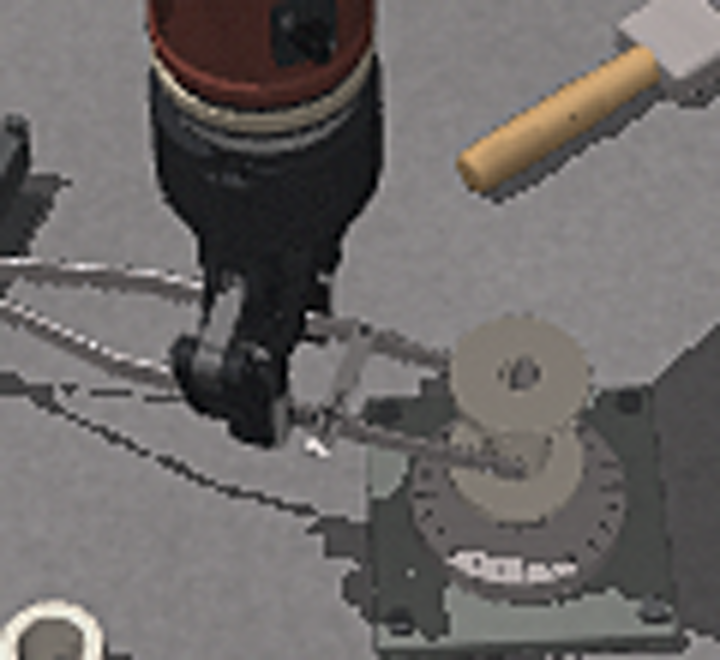

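```bash
python3 - <<'E'
from h import *
import cv2
def z(f,x,y,w,h,k,a=1.6): return cv2.resize(cv2.convertScaleAbs(cv2.imread(f)[y:y+h,x:x+w],alpha=a),None,fx=k,fy=k,interpolation=0)
cv2.imwrite('pics/q2.png',np.hstack([z('pics/q_top_full.png',325,155,30,24,12),z('pics/p_scene_full.png',140,200,30,24,12)]))
E
```

```text
(no output)
```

View pics/q2.png

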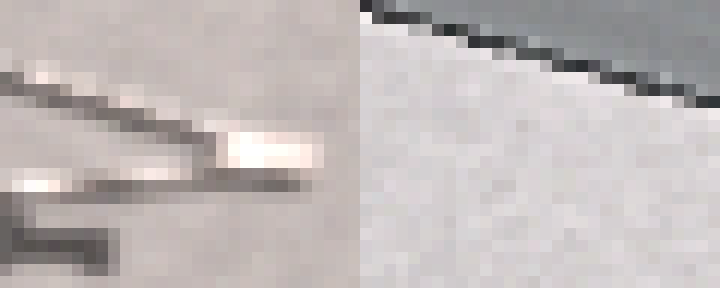

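View pics/p_scene_full.png

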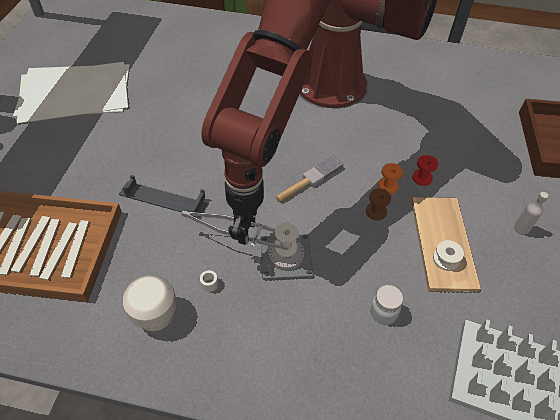

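```bash
python3 - <<'E'
from h import *
def z(f,x,y,w,h,k,a=1.6): return cv2.resize(cv2.convertScaleAbs(cv2.imread(f)[y:y+h,x:x+w],alpha=a),None,fx=k,fy=k,interpolation=0)
cv2.imwrite('pics/q3.png',z('pics/p_scene_full.png',172,202,44,30,14))
E0=cast("top",(351.2,167.1),.0777)[0];print(E0.round(4))
for a in(84.9,85.2,85.5):
    u=np.array([np.cos(np.radians(a)),np.sin(np.radians(a))]);print(a,(E0[:2]+.24*u).round(4))
E
```

```text
[ 0.6048 -0.2456  0.0777]
84.9 [ 0.6261 -0.0065]
85.2 [ 0.6248 -0.0064]
85.5 [ 0.6236 -0.0063]
```

View pics/q3.png

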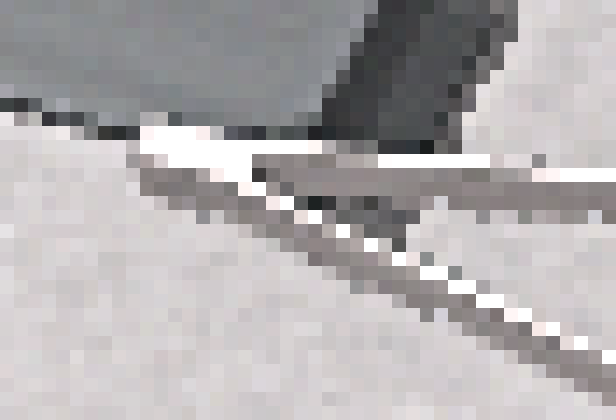

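```bash
python3 - <<'E'
from h import *
E=cast("scene",(181.6,211.7),.0777)[0];print(E.round(4),tri((181.6,211.7),(351.2,167.1)).round(4))
for a in(84.9,85.2,85.5):
    u=np.array([np.cos(np.radians(a)),np.sin(np.radians(a))]);print(a,(E[:2]+.24*u).round(4))
E
```

```text
[ 0.6042 -0.2445  0.0777] [ 0.6045 -0.245   0.0781]
84.9 [ 0.6256 -0.0055]
85.2 [ 0.6243 -0.0054]
85.5 [ 0.6231 -0.0053]
```

Call:
arm_command(
  moves=[
    [-0.001,0,0,0,0,0,0.481],
    [-0.002,0,0,0,0,0,0.481],
    [-0.002,0,0,0,0,0,0.481],
    [-0.002,0,0,0,0,0,0.481],
    [-0.002,0,0,0,0,0,0.481],
    [-0.002,0,0,0,0,0,0.481],
    [-0.002,0,0,0,0,0,0.481],
  ],
)

```text
time: 18.9
position: [0.6153, -0.0951, 0.0718]
tcp_rot: [-2.313, -2.126, -0.0]
ft_force: [-0.2, 0.7, -1.0]
gripper_width: 0.483
```

```bash
python3 snap.py r scene,200,170,120,110,6; python3 - <<'E'
import cv2,numpy as np
def z(f,x,y,w,h,k,a=1.6): return cv2.resize(cv2.convertScaleAbs(cv2.imread(f)[y:y+h,x:x+w],alpha=a),None,fx=k,fy=k,interpolation=0)
cv2.imwrite('pics/r2.png',z('pics/r_scene_full.png',246,214,56,46,13))
E
```

```text
t 18.9 pos [ 0.6153 -0.0951  0.0718] psi -4.82 z [ 0.  0. -1.] w 0.4833 F [-0.19  0.72 -0.99] M [ 0.054 -0.014 -0.002] j [-0.27  0.41  1.73  0.    1.   -0.18]
```

View pics/r2.png

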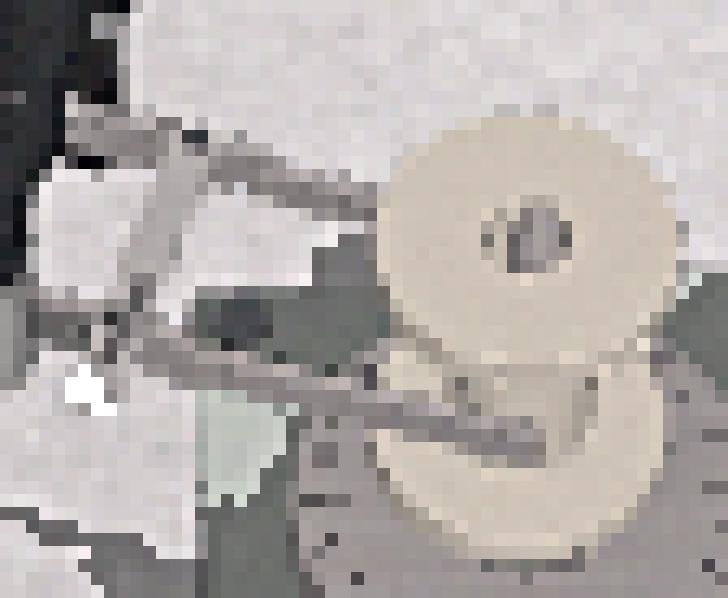

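```bash
python3 - <<'E'
from h import *
for off in(.012,.014,.016,.019): 
    q=proj("scene",[[.6209+off,-.0066-.08*off,.0745],[.6209+off,-.0066-.08*off,.0655]]);print(off,q.round(2).tolist(),((q-[246,214]+.5)*13).round(0).tolist())
E
```

```text
0.012 [[284.03, 243.13], [283.92, 245.48]] [[501.0, 385.0], [500.0, 416.0]]
0.014 [[283.76, 243.88], [283.66, 246.23]] [[497.0, 395.0], [496.0, 425.0]]
0.016 [[283.49, 244.64], [283.39, 246.98]] [[494.0, 405.0], [493.0, 435.0]]
0.019 [[283.09, 245.77], [282.99, 248.11]] [[489.0, 420.0], [487.0, 450.0]]
```

Call:
arm_command(
  moves=[
    [-0.001,0,0,0,0,0,0.4805],
    [-0.002,0,0,0,0,0,0.4805],
    [-0.002,0,0,0,0,0,0.4805],
    [-0.002,0,0,0,0,0,0.4805],
    [-0.002,0,0,0,0,0,0.4805],
    [-0.002,0,0,0,0,0,0.4805],
    [-0.002,0,0,0,0,0,0.4805],
    [-0.002,0,0,0,0,0,0.4805],
  ],
)

```text
time: 19.75
position: [0.6143, -0.0952, 0.0718]
tcp_rot: [2.313, 2.126, -0.0]
ft_force: [-0.2, -0.0, -0.5]
gripper_width: 0.484
```

```bash
python3 snap.py s scene,200,170,120,110,6; python3 - <<'E'
import cv2,numpy as np
def z(f,x,y,w,h,k,a=1.6): return cv2.resize(cv2.convertScaleAbs(cv2.imread(f)[y:y+h,x:x+w],alpha=a),None,fx=k,fy=k,interpolation=0)
cv2.imwrite('pics/s2.png',z('pics/s_scene_full.png',246,214,56,46,13))
E
```

```text
t 19.75 pos [ 0.6143 -0.0952  0.0718] psi -4.82 z [ 0. -0. -1.] w 0.484 F [-0.23 -0.   -0.47] M [ 0.012 -0.035 -0.003] j [-0.27  0.41  1.73 -0.    1.   -0.18]
```

View pics/s2.png

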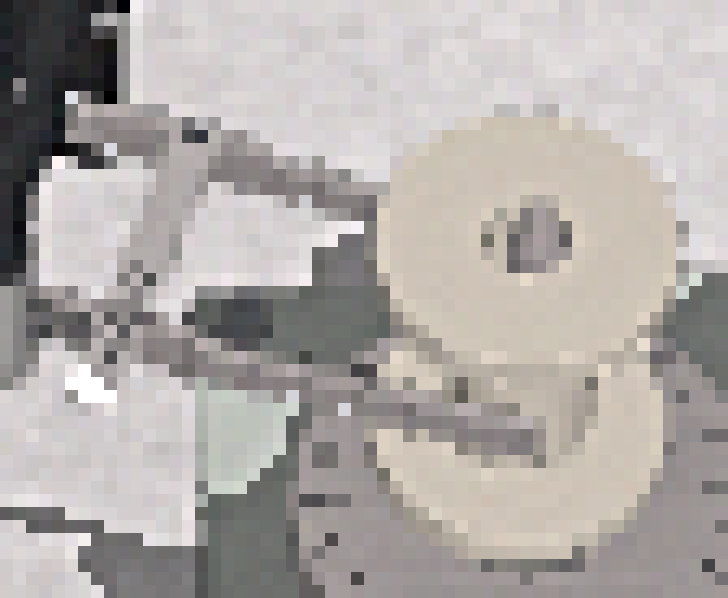

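Call:
arm_command(
  moves=[
    [0,0,0,0,0,0,0.48],
    [0,0,0,0,0,0,0.48],
    [0,0,0,0,0,0,0.48],
    [0,0,0,0,0,0,0.48],
    [0,0,0,0,0,0,0.48],
  ],
)

```text
time: 20.3
position: [0.6143, -0.0951, 0.0718]
tcp_rot: [-2.313, -2.126, 0.0]
ft_force: [0.1, -0.5, -1.4]
gripper_width: 0.482
```

Call:
arm_command(
  moves=[
    [0,0,0,0,0,0,0.48],
    [0,0,0,0,0,0,0.48],
  ],
)

```text
time: 20.5
position: [0.6143, -0.0951, 0.0718]
tcp_rot: [-2.313, -2.126, 0.0]
ft_force: [0.4, -0.3, -0.8]
gripper_width: 0.485
```

Call:
arm_command(
  moves=[
    [0,0,0,0,0,0,0.48],
    [0,0,0,0,0,0,0.48],
  ],
)

```text
time: 20.7
position: [0.6143, -0.0951, 0.0718]
tcp_rot: [2.313, 2.126, 0.0]
ft_force: [-0.3, -0.4, -1.2]
gripper_width: 0.481
```

```bash
python3 - <<'E'
from cell import manip
print(manip.close_job())
E
```

```text
the job is handed in; nothing more can be done
None
```

I handed the job in at about 20.7 s. The bobbin is seated on the stand and released. The tweezers are held level, with one tip on either side of its waist.

**Bobbin:** I gripped it by its top flange, lowered it over the spindle until it met the shoulder at about 5 N, and let go. Later pictures show it upright and in the same place after every tweezer move.

**Gap:** Before handing in, the jaw reading averaged 0.4825, about 41.0 mm, which puts the tips 32 mm apart. Single readings varied by ±0.002, about 0.3 mm at the tips. I could not read the long line of the scale itself in the pictures. The gap therefore rests on the jaw reading, which agreed with the tip spacing in the pictures to about 0.5–1 mm.

**Centring of the tips:** My checks disagreed by 2–3 mm on where the tips sat sideways. I first shifted them 1.25 mm the wrong way, then brought them back 2 mm. In the last picture the right tip is where a centred pair would put it, leaving about 4 mm on each side. The left tip was hidden behind the bobbin and the overhead camera was blocked by the arm.

**Forces and the bench:** The final wrist force was about 1 N, close to the weight of the tweezers, so nothing suggested contact with the bobbin. I saw no other objects moved on the bench.

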